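# Load the copper tile jig

### The arm

A 6-joint arm with a two-finger parallel gripper is mounted at the origin on the work surface. World frame = base frame: x ahead of the robot, y to its left, z up, the work surface at z = 0. Lengths are in m, angles in degrees, forces in N, time in s.
With the tool pointing down it reaches from about 0.3 to 0.75 m from the base axis. Payload 8.5 kg.
Tool frame: the origin (TCP) lies on the centre line of the jaws, within the pads' length; the fingertips stand 19 mm ahead of it and the grasp point (between the pads) is the TCP (env.tcp_to_tips is the z of the fingertips in the tool frame, in m); z points along the fingers, y is the line along which they close (so a half turn about z gives the same grasp; the last joint's range is limited). The gripper opens to 85 mm and grips with 20 to 120 N. Pads are 22 mm wide; open, the fingers measure 114 mm over their backs; the gripper's body (76 mm by 85 mm) begins 54 mm behind the grasp point. The pads swing forward as they close: fully open they stand 13 mm farther back than shut.
Start: joints at [59.227, 21.807, 74.336, -0, 83.858, -12.336], TCP at [0.174, 0.522, 0.25] pointing down, gripper open.
Joint ranges: [-178.18, 178.18], [-50.72, 133.34], [12.68, 142.11], [-81.47, 261.47], [9.98, 163.14], [-165.26, 165.26]. Speed limits (degrees/s): [136.94, 136.94, 180, 180, 180, 180].

### API

Orientations are given as a 3x3 rotation matrix whose columns are the frame's x, y, z axes.
In Python, from rig import env gives the robot as it stands.
- The arm moves only by the tool servo_tool, never from a script. Its argument "steps" is a list of rows, each an object of numbers: "tx", "ty", "tz": the shift along the world's x, y, z in cm; "yaw": the turn about the world's z in degrees; "claw": the finger opening in cm, from 0 to 8.54. In form: [{"tx": .., "ty": .., "tz": .., "yaw": .., "claw": ..}, ...]. A call has 1 to 20 rows; each row shifts and turns the commanded pose from where the row before left it; what a row does not reach is not made up. A row lasts 1/10 s, in which the tool goes at most 50 mm and 8.59 degrees, less where a joint would pass 70% of its speed; a pose out of reach is approached as far as the arm can. A call with a gripper value outside its range is refused whole. The fingers move at their own pace and stop on an object; "newtons" is the grip in N (left out, the last holds). Time passes only in rows, so rows that do not move let the fingers close. It gives the time, the measured TCP pose, the force, the opening and the grip force at its end, in the units of the state.
- env.observe(): the state, without advancing time (a new reading comes with each control period).
- env.get_image(name): name is "side" or "top"; returns (picture, depth): 400x640x3 uint8, red, green, blue; 400x640 float32, m along the optical axis (not along the pixel's ray), 0 where there is no reading.
- env.camera_model(name): a dict with "fovy" (degrees; the focal length in pixels is half the picture's height over the tangent of half this angle, whatever the lens; pixels are square), "cx", "cy" (the principal point, pixels), "dist_coeffs" ([k1, k2, p1, p2, k3] as OpenCV has them; the pictures are not rectified), "T" (4x4, takes a point from camera to world coordinates). Camera axes: x right, y down, z forward; pixel columns grow to the right and rows downward; lengths in m; the calibration is good to about 2 mm. A picture is of the moment at which its call begins. camera_model takes no time and is no camera call.
- env.close_job(): hands the job in; it is judged then, once.
The state is a dict: "time_s": time; "q": joint angles; "qvel": joint speeds; "joint_efforts": joint torques, N m; "position": TCP position; "tool_rot": TCP orientation; "ft_force": force on the tool from outside, world axes, zero at the start; "wrist_torque": the same for the moment, N m; "grip_width": finger opening in m; "gripper_force": force on a finger pad.
Only numpy, scipy, OpenCV 4.12 (cv2) and the standard library are available. Lean on these libraries where they do the work, as an engineer would, in place of code of your own. Each camera call takes 0.05 s, during which the arm holds its last target. There are 200 camera calls.

### The job

First clear the scraper off the tile jig and slide its blade all the way into the slot of the wooden holder block, and leave it there. Then lay every copper tile on the bench in a nest of its own shape in the jig, and press each one down on its stiff pad until it lies level and flush with the jig's rails. Leave the other things on the bench alone.

Things in the scene. Friction and masses are not known exactly. Their poses are not given: they have to be found in the camera images.
- tile_long0_center (a point): Centre of a loose hammered copper tile, long: 90 x 52 x 12 mm, about 0.22 kg; x along its length, z its thickness. It starts flat on the bench; some tiles may be absent. Same on both faces; it fits any nest of its own shape, either way round.
- tile_long1_center (a point): Centre of a loose hammered copper tile, long: 90 x 52 x 12 mm, about 0.22 kg; x along its length, z its thickness. It starts flat on the bench; some tiles may be absent. Same on both faces; it fits any nest of its own shape, either way round.
- tile_square0_center (a point): Centre of a loose hammered copper tile, square: 52 x 52 x 12 mm, about 0.13 kg; x along one side, z its thickness. It starts flat on the bench; some tiles may be absent. Same on both faces; it fits any nest of its own shape, either way round.
- tile_square1_center (a point): Centre of a loose hammered copper tile, square: 52 x 52 x 12 mm, about 0.13 kg; x along one side, z its thickness. It starts flat on the bench; some tiles may be absent. Same on both faces; it fits any nest of its own shape, either way round.
- tile_square2_center (a point): Centre of a loose hammered copper tile, square: 52 x 52 x 12 mm, about 0.13 kg; x along one side, z its thickness. It starts flat on the bench; some tiles may be absent. Same on both faces; it fits any nest of its own shape, either way round.
- tile_square3_center (a point): Centre of a loose hammered copper tile, square: 52 x 52 x 12 mm, about 0.13 kg; x along one side, z its thickness. It starts flat on the bench; some tiles may be absent. Same on both faces; it fits any nest of its own shape, either way round.
- nest_long0 (a point): Nest in the jig, 95 x 57 mm for a long tile, its long side along x. The point is where the tile's centre lies when the tile is fully home, top flush with the rails: 24 mm above the bench. Axes as the jig. Its floor is a pad that starts about 8 mm up, so a tile laid on it stands proud with only its lowest 4 mm in the nest. The pad is stiff: it yields to about 10 N, and stays where it is pushed.
- nest_long1 (a point): Nest in the jig, 95 x 57 mm for a long tile, its long side along x. The point is where the tile's centre lies when the tile is fully home, top flush with the rails: 24 mm above the bench. Axes as the jig. Its floor is a pad that starts about 8 mm up, so a tile laid on it stands proud with only its lowest 4 mm in the nest. The pad is stiff: it yields to about 10 N, and stays where it is pushed.
- nest_square0 (a point): Nest in the jig, 57 x 57 mm for a square tile. The point is where the tile's centre lies when the tile is fully home, top flush with the rails: 24 mm above the bench. Axes as the jig. Its floor is a pad that starts about 8 mm up, so a tile laid on it stands proud with only its lowest 4 mm in the nest. The pad is stiff: it yields to about 10 N, and stays where it is pushed.
- nest_square1 (a point): Nest in the jig, 57 x 57 mm for a square tile. The point is where the tile's centre lies when the tile is fully home, top flush with the rails: 24 mm above the bench. Axes as the jig. Its floor is a pad that starts about 8 mm up, so a tile laid on it stands proud with only its lowest 4 mm in the nest. The pad is stiff: it yields to about 10 N, and stays where it is pushed.
- nest_square2 (a point): Nest in the jig, 57 x 57 mm for a square tile. The point is where the tile's centre lies when the tile is fully home, top flush with the rails: 24 mm above the bench. Axes as the jig. Its floor is a pad that starts about 8 mm up, so a tile laid on it stands proud with only its lowest 4 mm in the nest. The pad is stiff: it yields to about 10 N, and stays where it is pushed.
- nest_square3 (a point): Nest in the jig, 57 x 57 mm for a square tile. The point is where the tile's centre lies when the tile is fully home, top flush with the rails: 24 mm above the bench. Axes as the jig. Its floor is a pad that starts about 8 mm up, so a tile laid on it stands proud with only its lowest 4 mm in the nest. The pad is stiff: it yields to about 10 N, and stays where it is pushed.
- jig: Fixed steel jig, 241 (x) x 182 (y) mm, origin under its centre, x away from the robot. Base 12 mm thick; on it four 8 mm rails along y, tops at 30 mm, close the nests' x ends. The nests' y sides have only lips 8 to 10 mm long in the corners, so the middle of these sides is open for fingers down to the base. Three rows of two nests, 92 mm apart in y: square, long, square, 84 mm apart in x.
- scraper_grip (a point): Grip point of the flat scraper: mid-thickness of its wooden handle (100 x 24 x 18 mm, reaching 28 mm ahead of this point and 72 mm behind), near its balance. x points to the blade. Steel blade 90 long, 50 wide, 4 mm thick, flush with the handle's underside (9 mm below this point). 0.16 kg. It starts lying flat across the jig, underside at 30 mm.
- scraper_tip (a point): Middle of the scraper blade's front edge: 118 mm ahead of scraper_grip along x and 7 mm below it; axes as scraper_grip.
- slot_mouth (a point): Centre of the mouth of the level slot in the fixed wooden holder block (85 x 98, 53 mm high). x points into the slot, z up. Slot 62 wide, 9 high (36 to 45 mm above the bench), 75 mm deep; two 8 mm lips cover its sides, a 30 mm strip along its top is open. A blade pushed home stays in it, the handle sticking out freely, sagging a little.
- hammer: Hammer, on the bench, not part of the job; origin at its underside. Leave it alone.
- wrench: Wrench, on the bench, not part of the job; origin at its underside. Leave it alone.
- tin: Steel tin, 60 mm across, 75 mm high, on the bench, not part of the job; origin at its underside. Leave it alone.
- cup: Dark metal cup, 72 mm across, 70 mm high, on the bench, not part of the job; origin at its underside. Leave it alone.
- punch: Upright steel punch, 32 mm across, 90 mm high, on the bench, not part of the job; origin at its underside. Leave it alone.
- brush: Brush, on the bench, not part of the job; origin at its underside. Leave it alone.
- offcut: Copper block 60 x 45 x 30 mm, on the bench, not part of the job; origin at its underside. Leave it alone.

How it is judged:
By the outcome, as a careful person would: the job done as asked, in the order asked, and still so for the second after the job is handed in, with the robot touching nothing.
Of tile_long0, tile_long1, tile_square0, tile_square1, tile_square2, tile_square3 only 4 to 6 are there at a start; the rules pass over those that are not, and their reading is None.
At some moment in a run one of tile_long0, tile_long1, tile_square0, tile_square1, tile_square2, tile_square3 may be knocked a few centimetres aside while the robot is not near it.
Once in a run the grip may slacken for a moment while it holds something.
It also fails if it takes over 210 s, if anything falls off the work surface, if the arm or the gripper's body presses on something with over 40 N, if the wrist force passes 120 N, or if a joint passes its speed limit or range.

## Working session

There is one attempt and no reset: what is moved stays moved. The work goes in short steps, Python scripts to look and compute and a tool call to move; the robot and the scene stay as the last step left them, time stands still between calls to the robot, and variables do not carry over. Pictures are saved under pics/ and viewed, at most 17 in all, crops included, and the job is handed in when it is done.

Besides the shell and the picture viewer there is one more tool, called by a JSON object that holds its "api" and its "payload", one argument or row to a line. servo_tool: Moves the arm, as the interface text tells. Its arguments: {"type":"object","properties":{"steps":{"type":"array"},"newtons":{"type":"number"}},"required":["steps"]}

```bash
ls; mkdir -p pics
cat > h.py <<'E'
import numpy as np, cv2
from rig import env
def K(n):
    m=env.camera_model(n); f=200/np.tan(np.radians(m["fovy"]/2))
    return np.array([[f,0,m["cx"]],[0,f,m["cy"]],[0,0,1]]),np.array(m["dist_coeffs"],float),np.array(m["T"])
def cast(n,px,z):
    k,d,T=K(n); u=cv2.undistortPoints(np.float64(px).reshape(-1,1,2),k,d)[:,0]
    r=np.c_[u,np.ones(len(u))]@T[:3,:3].T; o=T[:3,3]
    return o+r*((z-o[2])/r[:,2])[:,None]
def proj(n,P):
    k,d,T=K(n); Ti=np.linalg.inv(T)
    return cv2.projectPoints(np.float64(P).reshape(-1,1,3),cv2.Rodrigues(Ti[:3,:3])[0],Ti[:3,3],k,d)[0][:,0]
def snap(n,name):
    im,dp=env.get_image(n); cv2.imwrite(f"pics/{name}.png",cv2.cvtColor(im,cv2.COLOR_RGB2BGR)); np.save(f"pics/{name}.npy",dp); return im,dp
E
python3 - <<'E'
from h import *
for n in("top","side"):
    snap(n,n+"0"); print(n,env.camera_model(n))
print(env.observe())
E
```

```text
pics
top {'fovy': 45.070333430360094, 'cx': 320.79403728819716, 'cy': 201.8919831317731, 'dist_coeffs': array([-0.14483186,  0.        ,  0.        ,  0.        ,  0.        ]), 'T': array([[-0.01194733, -0.99838182,  0.05559685,  0.46859336],
       [-0.99992188,  0.01172458, -0.00433108,  0.06638763],
       [ 0.00367223, -0.05564425, -0.99844391,  1.50802511],
       [ 0.        ,  0.        ,  0.        ,  1.        ]])}
side {'fovy': 42.500157874190265, 'cx': 332.4518371159601, 'cy': 207.56075577394049, 'dist_coeffs': array([0.00660061, 0.        , 0.        , 0.        , 0.        ]), 'T': array([[-0.99899881, -0.01887268,  0.04056094,  0.52813363],
       [-0.0439534 ,  0.58297613, -0.81129953,  1.24802866],
       [-0.00833466, -0.81227006, -0.58322198,  0.88913905],
       [ 0.        ,  0.        ,  0.        ,  1.        ]])}
{'time_s': 0.1, 'q': array([ 5.92267724e+01,  2.18384204e+01,  7.43797286e+01, -1.24769313e-03,
        8.38573427e+01, -1.23362291e+01]), 'qvel': array([-0.0234072 , -0.04556802, -0.13126359, -0.01854832, -0.02271321,
        0.06682861]), 'joint_efforts': array([ 3.98487377e-03, -4.49219441e+01, -2.31657851e+01, -1.54461818e-04,
        3.59939288e-03, -5.25605628e-05]), 'position': array([0.17383149, 0.52155801, 0.24976542]), 'tool_rot': array([[-9.48672641e-01,  3.16259055e-01, -6.55525087e-04],
       [ 3.16259627e-01,  9.48671988e-01, -1.14314013e-03],
       [ 2.60349872e-04, -1.29178188e-03, -9.99999132e-01]]), 'ft_force': array([-0.34899542, -0.14630685,  0.41173152]), 'wrist_torque': array([-0.0166938 ,  0.03081415,  0.02818539]), 'gripper_force': 0.0, 'grip_width': 0.08553567959180366}
```

View pics/top0.png

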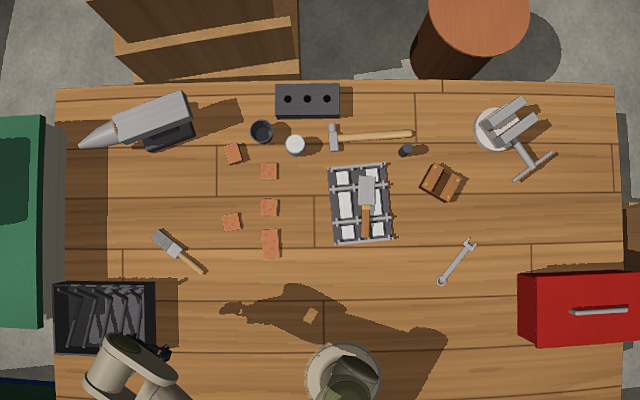

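View pics/side0.png

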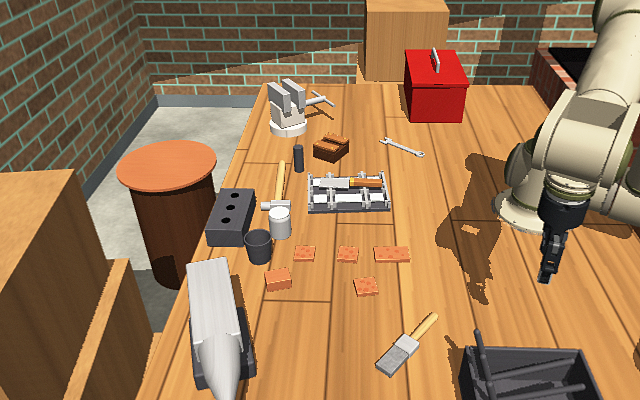

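The top view shows the jig at (362,204) with the scraper on it, the holder at (441,182), three square tiles at (269,171), (269,207) and (231,222), and a long tile at (271,243). The offcut is at (233,153), and it stands taller in the side view. Next I'll measure them.

```bash
cat > meas.py <<'E'
from h import *
import sys
def tiles(n,im,dp=None):
    hsv=cv2.cvtColor(im,cv2.COLOR_RGB2HSV); H,S,V=cv2.split(hsv)
    m=(((H<10)|(H>174))&(S>90)&(V>110)).astype(np.uint8)*255
    m=cv2.morphologyEx(m,cv2.MORPH_CLOSE,np.ones((3,3)))
    out=[]
    for c in cv2.findContours(m,cv2.RETR_EXTERNAL,cv2.CHAIN_APPROX_NONE)[0]:
        if 80<cv2.contourArea(c)<1500:
            p=c[:,0].astype(float)
            w=cast(n,p,0.012)[:,:2]*1000
            (cx,cy),(a,b),t=cv2.minAreaRect(w.astype(np.float32))
            if b>a: a,b,t=b,a,t+90
            out.append((p.mean(0).round(),round(cx,1),round(cy,1),round(a,1),round(b,1),round((t+90)%180-90,1)))
    return out
if __name__=="__main__":
    for n in("top","side"):
        im=cv2.cvtColor(cv2.imread(f"pics/{n}0.png"),cv2.COLOR_BGR2RGB)
        for t in tiles(n,im): print(n,*t)
E
python3 - <<'E'
from meas import *
for n in("top","side"):
    im=cv2.cvtColor(cv2.imread(f"pics/{n}0.png"),cv2.COLOR_BGR2RGB)
    for t in tiles(n,im):
        if -300<t[2]<500 and 200<t[1]<900: print(n,*t)
t=cv2.imread("pics/top0.png")[140:255,320:475]; s=cv2.imread("pics/side0.png")[125:220,295:400]
cv2.imwrite("pics/c1.png",cv2.resize(t,None,fx=5,fy=5,interpolation=cv2.INTER_CUBIC))
cv2.imwrite("pics/c2.png",cv2.resize(s,None,fx=6,fy=6,interpolation=cv2.INTER_CUBIC))
E
```

```text
(no output)
```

View pics/c1.png

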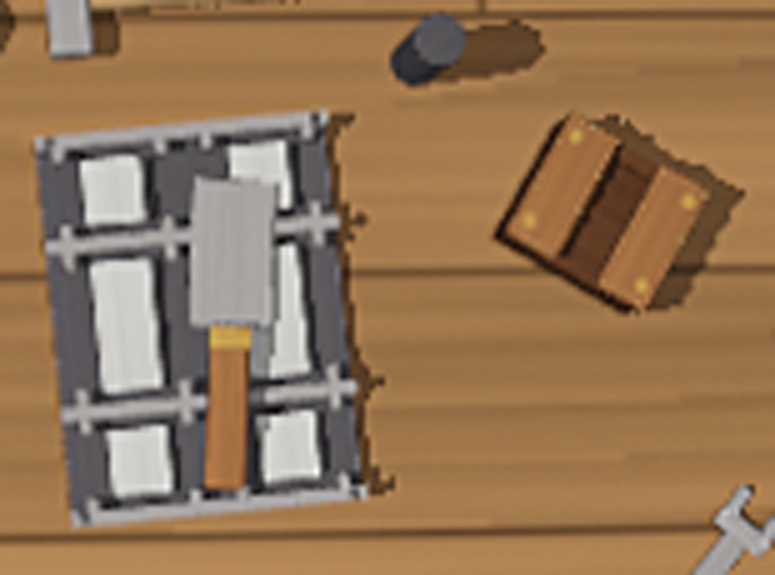

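View pics/c2.png

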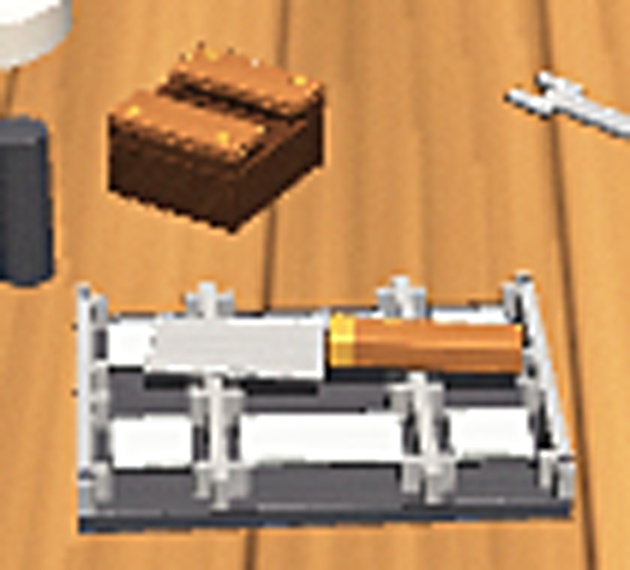

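The crops show the scraper with its blade away from the robot (+x), over the right-hand column of nests. The holder's slot strip runs along about (+x,-y), and I still need to find which end is the mouth.

Run:
```python
from meas import *
im=cv2.imread("pics/top0.png"); h=cv2.cvtColor(im,cv2.COLOR_BGR2HSV)
for p in((269,171),(269,207),(271,243),(231,222),(233,153),(300,230),(380,240)): print(p,h[p[1],p[0]])
h2=cv2.cvtColor(cv2.imread("pics/side0.png"),cv2.COLOR_BGR2HSV)
for p in((305,253),(347,254),(392,254),(366,287),(278,276),(330,270)): print(p,h2[p[1],p[0]])
t=im[155:210,412:472]; s=cv2.imread("pics/side0.png")[128:168,305:355]
f=lambda a,k:np.clip(cv2.resize(a,(380,380),interpolation=cv2.INTER_CUBIC).astype(float)*k,0,255).astype(np.uint8)
cv2.imwrite("pics/c3.png",np.hstack([f(t,1.8),f(s,1.8)]))
```

```text
(269, 171) [ 11 146 182]
(269, 207) [ 11 142 189]
(271, 243) [ 11 143 187]
(231, 222) [ 11 144 188]
(233, 153) [ 11 142 185]
(300, 230) [ 15 135 160]
(380, 240) [ 14  16 171]
(305, 253) [ 12 153 238]
(347, 254) [ 11 159 238]
(392, 254) [ 12 157 236]
(366, 287) [ 11 162 236]
(278, 276) [ 11 162 238]
(330, 270) [ 16 155 224]
```

View pics/c3.png

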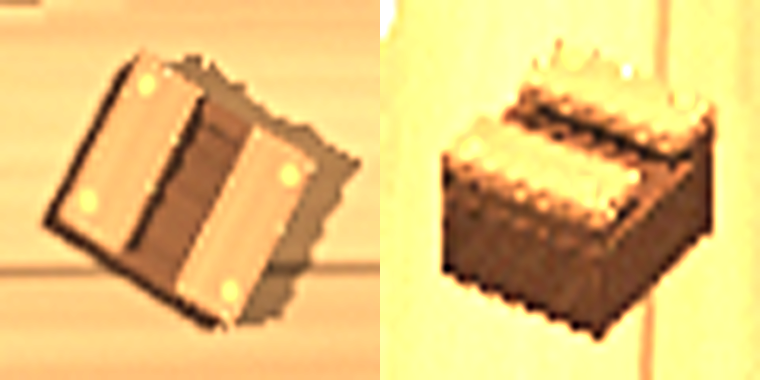

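```bash
sed -i 's/m=(((H<10).*/m=((H>=8)\&(H<=13)\&(S>110)\&(V>120)).astype(np.uint8)*255/' meas.py
python3 - <<'E'
from meas import *
for n in("top","side"):
    im=cv2.cvtColor(cv2.imread(f"pics/{n}0.png"),cv2.COLOR_BGR2RGB)
    for t in tiles(n,im):
        if -300<t[2]<500 and 200<t[1]<900: print(n,*t)
# height map along slot line in top
k,d,T=K("top"); dp=np.load("pics/top0.npy")
yy,xx=np.mgrid[0:400,0:640]
u=cv2.undistortPoints(np.float64(np.c_[xx.ravel(),yy.ravel()]).reshape(-1,1,2),k,d)[:,0]
P=np.c_[u,np.ones(len(u))]*dp.reshape(-1,1); W=(P@T[:3,:3].T+T[:3,3]).reshape(400,640,3)
np.save("pics/W.npy",W)
print((W[160:206:2,418:466:2,2]*1000).round().astype(int))
print((W[230,290:330:5,2]*1000).round(1))
E
```

```text
top [270. 243.] 424.8 218.8 90.1 52.7 4.3
top [231. 222.] 492.2 341.7 52.7 51.8 11.1
top [268. 207.] 539.5 222.8 53.1 53.0 89.4
top [268. 171.] 650.6 223.8 50.7 50.3 -0.3
top [232. 153.] 709.8 337.0 59.7 45.3 17.6
side [365. 286.] 495.5 349.8 62.4 54.2 -79.1
side [277. 280.] 713.0 332.6 76.3 67.7 -74.0
side [391. 255.] 427.2 234.3 88.7 74.5 2.0
side [346. 255.] 544.0 236.1 70.8 57.7 85.6
side [304. 253.] 653.4 233.2 64.0 53.1 89.7
side [367. 182.] 485.1 -113.3 84.9 46.2 0.6
[[ 5 -2  6  0  4  0 -2 -3  4 -6  5  2 -1  3 -2  5  2 -2 -2  3  1  0  2  1]
 [ 4  2 -2  3 -7  1  1 -4  1  1  2 -5 -4  4 -1  3 -2  1 -1 -4  3 -2  1  5]
 [-2 -3  0  6 -6 -3 -4 40 54 53 -3  7  4 -3  3 -1  5 -4  4 -1 -1 -1  2  2]
 [-3 -3  3  2  0  3 21 55 57 53 56 56  4 -1 -3 -1 -6  4 -2  0  2 -1 -2  2]
 [ 0 -2  0 -3 -3  3 41 52 54 50 53 53 59  2 -2  1  1  4 -6 -1  2 -8  1  7]
 [-2  4  1 -6  4 27 49 56 60 48 45 55 46 45 44  4  1 -8  2 -4 -2 -2  6 -4]
 [ 1 -2 -5  1  8 46 55 46 53 60 49 53 41 45 49 41 49  4 -3  2 -3  3  3  2]
 [ 1 -1 -5  0 32 60 49 56 57 55 49 57 36 32 36 45 48 48 46  1  1 -4  5  8]
 [ 1 -3  1  3 32 52 4
[... 454 characters left out ...]
 36 36 32 36 29 50 56 55 51 52 53 54 -1  8 -1 -3]
 [-1 -1 -2  4 27 43 59 40 34 38 39 41 51 57 49 58 50 52 54 -4  2 -2  1 -2]
 [-2 -2 10  3  8 13 39 31 35 36 38 37 55 49 56 54 61 49 55 -2  0  0  2  1]
 [ 2 -1 -5  0  1  1  8 20 38 35 37 51 55 52 57 56 49 55 -1 -1 -6 -5  6  5]
 [ 6 -1 -1  1  0 -2  1 -3 10 32 39 51 58 53 50 54 55 -2  1  4  0 -1 -2  3]
 [ 6  4  0 -2  4  1  5 -3 -4 -1 18 29 48 57 53 52 57  0  4  2  6 -1 -3  1]
 [ 1 -2  3  1 -1  0  3  1 -4  0  0 -2 15 38 50 53  2  0  2 -3  4  4 -3  1]
 [-4  5  2 -1  1  3 -4 -2 -3  3  0 -4  7  3 -2  0  1  3  0 -5 -2 -1 -1  2]
 [-3 -4  7  1 -3 -1  0 -3  1  3 -2  6  1 -5 -1 -2  5  4 -1 -4  4  3 -2 -1]]
[ -1.5  -2.6  -4.2  -0.3 -12.1   1.1   3.3   3.3]
```

```bash
cat > fix.py <<'E'
from meas import *
def rect(n,m,z,amin):
    r=[]
    for c in cv2.findContours(m.astype(np.uint8),cv2.RETR_EXTERNAL,cv2.CHAIN_APPROX_NONE)[0]:
        if cv2.contourArea(c)>amin:
            w=cast(n,c[:,0],z)[:,:2]*1000; (cx,cy),(a,b),t=cv2.minAreaRect(w.astype(np.float32))
            if b>a:a,b,t=b,a,t+90
            r.append([round(float(v),1) for v in(cx,cy,a,b,(t+90)%180-90)])
    return r
if __name__=="__main__":
    im=cv2.imread("pics/top0.png"); hsv=cv2.cvtColor(im,cv2.COLOR_BGR2HSV); H,S,V=cv2.split(hsv)
    roi=np.zeros((400,640),bool); roi[158:250,322:400]=1
    g=cv2.morphologyEx(((S<60)&roi).astype(np.uint8),cv2.MORPH_CLOSE,np.ones((5,5)))
    print("jig@12",rect("top",g,.012,1000),"@30",rect("top",g,.03,1000))
    print("pads",rect("top",(S<40)&(V>215)&roi,.026,30))
    print("handle",rect("top",(S>110)&roi&(np.mgrid[0:400,0:640][1]<374)&(np.mgrid[0:400,0:640][1]>357)&(np.mgrid[0:400,0:640][0]>200)&(np.mgrid[0:400,0:640][0]<241),.048,60))
    W=np.load("pics/W.npy"); Wf=cv2.medianBlur(W[...,2].astype(np.float32),3)
    r2=np.zeros((400,640),bool); r2[155:210,412:472]=1
    print("holder depth",rect("top",(Wf>.03)&r2,.053,300))
    print("lips",rect("top",(S>100)&(V>140)&(H<14)&r2,.053,60))
    print(hsv[205:240:6,364], hsv[190,366], hsv[185,430],hsv[190,452])
E
python3 fix.py
```

```text
jig@12 [[547.0, -61.4, 244.2, 185.2, 4.9]] @30 [[546.1, -59.9, 241.3, 182.9, 4.9]]
pads []
handle [[490.4, -73.3, 97.1, 24.4, -1.0]]
holder depth [[605.4, -307.5, 103.0, 88.1, 59.9]]
lips []
[[ 17 112 182]
 [ 13 151 165]
 [ 14 151 165]
 [ 14 152 166]
 [ 14 151 165]
 [ 14 153 167]] [ 13  11 170] [ 14 152 166] [ 13 151 162]
```

Run:
```python
from h import *
o=np.array([412,155]);s=np.array([60/380,55/380])
c=lambda p:np.array(p)*s+o-0.5*(1-s)
C=cast("top",c([(57,220),(137,55),(315,163),(226,325)]),.053)[:,:2]*1000
print(C.round(1), "ctr",C.mean(0).round(1)); 
for i in range(4):
    v=C[(i+1)%4]-C[i]; print(np.linalg.norm(v).round(1),np.degrees(np.arctan2(v[1],v[0])).round(1))
S=cast("top",c([(127,250),(200,95),(255,125),(175,290)]),.053)[:,:2]*1000
for a,b in((0,1),(3,2)): v=S[b]-S[a]; print(np.degrees(np.arctan2(v[1],v[0])).round(1))
print("strip mid near/far",(S[0]+S[3])/2,(S[1]+S[2])/2)
b=cast("top",np.array([[237,180],[232,325]])/5+[320,140]-.4,.034)*1000
h=cast("top",np.array([[231,326],[225,489]])/5+[320,140]-.4,.048)*1000
for q in(b,h): v=q[0]-q[1]; print(q.round(1)[:,:2],np.degrees(np.arctan2(v[1],v[0])).round(1))
# gripper check: TCP projection
p=env.observe()["position"]; print(proj("top",p),proj("side",p))
```

```text
[[ 593.3 -244.9]
 [ 666.5 -286.2]
 [ 617.6 -372.9]
 [ 545.9 -326.6]] ctr [ 605.8 -307.6]
84.0 -29.4
99.5 -119.4
85.3 147.1
94.5 59.9
-28.9
-29.7
strip mid near/far [ 570.70976581 -290.34548682] [ 641.60688678 -330.16077229]
[[630.1 -83.2]
 [540.7 -78.5]] -3.0
[[539.4 -76.5]
 [440.6 -71.3]] -3.0
[[148.94289446 341.1242123 ]] [[544.95955634 263.24828995]]
```

{"api": "servo_tool", "payload": {
  "steps": [
    {"tx":2,"ty":-3.5,"yaw":0.9},
    {"tx":2,"ty":-3.5,"yaw":0.9},
    {"tx":2,"ty":-3.5,"yaw":0.9},
    {"tx":2,"ty":-3.5,"yaw":0.9},
    {"tx":2,"ty":-3.5,"yaw":0.9},
    {"tx":2,"ty":-3.5,"yaw":0.9},
    {"tx":2,"ty":-3.5,"yaw":0.9},
    {"tx":2,"ty":-3.5,"yaw":0.9},
    {"tx":2,"ty":-3.5,"yaw":0.9},
    {"tx":2,"ty":-3.5,"yaw":0.9},
    {"tx":2,"ty":-3.5,"yaw":0.9},
    {"tx":2,"ty":-3.5,"yaw":0.9},
    {"tx":2,"ty":-3.5,"yaw":0.9},
    {"tx":2,"ty":-3.5,"yaw":0.9},
    {"tx":2,"ty":-3.5,"yaw":0.9},
    {"tx":2,"ty":-3.5,"yaw":0.9},
    {"tx":1.8,"ty":-3.7,"yaw":0.6},
    {"claw":5.5},
    {},
    {}
  ]
}}

```text
invalid input at $.steps[0]: expected keys tx, ty, tz, yaw, claw
```

Run:
```python
from h import *
o=env.observe(); print(env.tcp_to_tips,o["position"],np.degrees(np.arctan2(o["tool_rot"][1,1],o["tool_rot"][0,1])),o["grip_width"],o["time_s"])
```

```text
0.019 [0.17383149 0.52155801 0.24976542] 71.56314555021103 0.08553567959180366 0.1
```

{"api": "servo_tool", "payload": {
  "steps": [
    {"tx":2.4,"ty":-4.2,"tz":0,"yaw":1,"claw":8},
    {"tx":2.4,"ty":-4.2,"tz":0,"yaw":1,"claw":8},
    {"tx":2.4,"ty":-4.2,"tz":0,"yaw":1,"claw":8},
    {"tx":2.4,"ty":-4.2,"tz":0,"yaw":1,"claw":8},
    {"tx":2.4,"ty":-4.2,"tz":0,"yaw":1,"claw":8},
    {"tx":2.4,"ty":-4.2,"tz":0,"yaw":1,"claw":8},
    {"tx":2.4,"ty":-4.2,"tz":0,"yaw":1,"claw":6},
    {"tx":2.4,"ty":-4.2,"tz":0,"yaw":1,"claw":6},
    {"tx":2.4,"ty":-4.2,"tz":0,"yaw":1,"claw":6},
    {"tx":2.4,"ty":-4.2,"tz":0,"yaw":1,"claw":6},
    {"tx":2.4,"ty":-4.2,"tz":0,"yaw":1,"claw":6},
    {"tx":2.4,"ty":-4.2,"tz":0,"yaw":1,"claw":6},
    {"tx":2.4,"ty":-4.2,"tz":0,"yaw":1,"claw":6},
    {"tx":2.6,"ty":-5,"tz":0,"yaw":2,"claw":6},
    {"tx":0,"ty":0,"tz":0,"yaw":0,"claw":6},
    {"tx":0,"ty":0,"tz":0,"yaw":0,"claw":6},
    {"tx":0,"ty":0,"tz":0,"yaw":0,"claw":6},
    {"tx":0,"ty":0,"tz":0,"yaw":0,"claw":6}
  ]
}}

```text
time_s: 1.9
position: [0.5086, -0.0675, 0.2505]
tool_rot: [[-0.998, 0.059, -0.0], [0.059, 0.998, 0.0], [0.0, 0.0, -1.0]]
ft_force: [-0.9, -0.0, 0.0]
grip_width: 0.0597
gripper_force: 0.0
```

{"api": "servo_tool", "payload": {
  "steps": [
    {"tx":0.4,"ty":-0.8,"tz":-4,"yaw":0,"claw":6},
    {"tx":0,"ty":0,"tz":-4,"yaw":0,"claw":6},
    {"tx":0,"ty":0,"tz":-4,"yaw":0,"claw":6},
    {"tx":0,"ty":0,"tz":-3,"yaw":0,"claw":6},
    {"tx":0,"ty":0,"tz":-2,"yaw":0,"claw":6},
    {"tx":0,"ty":0,"tz":-1,"yaw":0,"claw":6},
    {"tx":0,"ty":0,"tz":0,"yaw":0,"claw":6},
    {"tx":0,"ty":0,"tz":0,"yaw":0,"claw":6}
  ]
}}

```text
time_s: 2.7
position: [0.5135, -0.0764, 0.0713]
tool_rot: [[-0.998, 0.059, 0.001], [0.059, 0.998, -0.001], [-0.002, -0.0, -1.0]]
ft_force: [-0.0, 0.6, -0.9]
grip_width: 0.0599
gripper_force: 0.0
```

Run:
```python
from h import *
t,_=snap("top","t1"); s,_=snap("side","s1")
b=lambda a:cv2.resize(cv2.cvtColor(a,cv2.COLOR_RGB2BGR),(400,400),interpolation=cv2.INTER_CUBIC)
cv2.imwrite("pics/c4.png",np.hstack([b(t[150:250,320:420]),b(s[120:220,295:395])]))
```

```text
(no output)
```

View pics/c4.png

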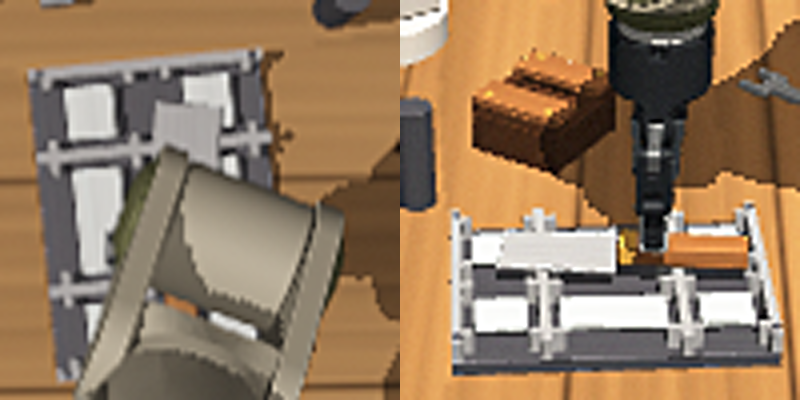

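The side view shows the fingers above the handle just behind the ferrule, at about (650,240) in the crop, clear of the rails. Go down and close.

{"api": "servo_tool", "payload": {
  "steps": [
    {"tx":0,"ty":0.1,"tz":-1,"yaw":0,"claw":6},
    {"tx":0,"ty":0,"tz":-0.8,"yaw":0,"claw":6},
    {"tx":0,"ty":0,"tz":0,"yaw":0,"claw":6},
    {"tx":0,"ty":0,"tz":0,"yaw":0,"claw":1.5},
    {"tx":0,"ty":0,"tz":0,"yaw":0,"claw":1.5},
    {"tx":0,"ty":0,"tz":0,"yaw":0,"claw":1.5},
    {"tx":0,"ty":0,"tz":0,"yaw":0,"claw":1.5},
    {"tx":0,"ty":0,"tz":0,"yaw":0,"claw":1.5},
    {"tx":0,"ty":0,"tz":0,"yaw":0,"claw":1.5},
    {"tx":0,"ty":0,"tz":0,"yaw":0,"claw":1.5},
    {"tx":0,"ty":0,"tz":0,"yaw":0,"claw":1.5}
  ],
  "newtons": 70
}}

```text
time_s: 3.9
position: [0.5132, -0.0757, 0.0528]
tool_rot: [[-0.998, 0.06, 0.001], [0.06, 0.998, -0.0], [-0.001, -0.0, -1.0]]
ft_force: [-1.0, -0.3, 5.0]
grip_width: 0.0223
gripper_force: 69.2
```

{"api": "servo_tool", "payload": {
  "steps": [
    {"tx":0,"ty":0,"tz":1,"yaw":0,"claw":1.5},
    {"tx":0,"ty":0,"tz":2,"yaw":0,"claw":1.5},
    {"tx":0,"ty":0,"tz":2,"yaw":0,"claw":1.5},
    {"tx":0,"ty":0,"tz":2,"yaw":0,"claw":1.5},
    {"tx":-1.3,"ty":-2.3,"tz":0,"yaw":-4.4,"claw":1.5},
    {"tx":-1.2,"ty":-2.3,"tz":0,"yaw":-4.4,"claw":1.5},
    {"tx":-1.2,"ty":-2.3,"tz":0,"yaw":-4.4,"claw":1.5},
    {"tx":-1.2,"ty":-2.3,"tz":0,"yaw":-4.4,"claw":1.5},
    {"tx":-1.2,"ty":-2.3,"tz":0,"yaw":-4.4,"claw":1.5},
    {"tx":-1.2,"ty":-2.3,"tz":0,"yaw":-4.4,"claw":1.5},
    {"tx":0,"ty":0,"tz":0,"yaw":0,"claw":1.5},
    {"tx":0,"ty":0,"tz":-2,"yaw":0,"claw":1.5},
    {"tx":0,"ty":0,"tz":-2,"yaw":0,"claw":1.5},
    {"tx":0,"ty":0,"tz":-2,"yaw":0,"claw":1.5},
    {"tx":0,"ty":0,"tz":0,"yaw":0,"claw":1.5},
    {"tx":0,"ty":0,"tz":0,"yaw":0,"claw":1.5}
  ]
}}

```text
time_s: 5.5
position: [0.4403, -0.2133, 0.0628]
tool_rot: [[-0.868, 0.497, -0.0], [0.497, 0.868, 0.0], [0.0, 0.0, -1.0]]
ft_force: [-0.6, -0.7, -3.0]
grip_width: 0.022
gripper_force: 68.8
```

Run:
```python
from h import *
t,_=snap("top","t2"); s,_=snap("side","s2")
b=lambda a:cv2.resize(cv2.cvtColor(a,cv2.COLOR_RGB2BGR),(400,400),interpolation=cv2.INTER_CUBIC)
cv2.imwrite("pics/c5.png",np.hstack([b(t[155:255,380:480]),b(s[90:190,295:395])]))
o=env.observe();print(o["position"],o["tool_rot"][:,1],o["grip_width"],o["gripper_force"])
```

```text
[ 0.44052072 -0.21370595  0.06338784] [ 4.97056558e-01  8.67718105e-01 -2.61301571e-04] 0.02211919526145501 68.80671501159668
```

View pics/c5.png

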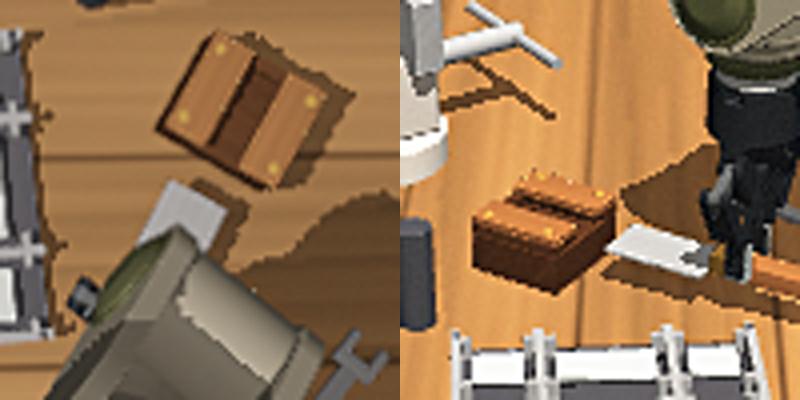

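The blade's front edge is at crop (172,180)–(225,212) in the top view and (607,247)–(638,225) in the side view. I'll triangulate those corners to get the tip's position and height.

Run:
```python
from h import *
def ray(n,p):
    a=cast(n,[p],0)[0]; b=cast(n,[p],.2)[0]; return a,(b-a)/np.linalg.norm(b-a)
def tri(pt,ps):
    a,u=ray("top",pt); b,v=ray("side",ps)
    s,t=np.linalg.lstsq(np.c_[u,-v],b-a,rcond=None)[0]; return ((a+s*u+b+t*v)/2*1000).round(1),(np.linalg.norm(a+s*u-b-t*v)*1000).round(1)
T=lambda x,y:(380+x/4-.4,155+y/4-.4); S=lambda x,y:(295+(x-400)/4-.4,90+y/4-.4)
print(tri(T(172,180),S(607,247)),tri(T(225,212),S(638,225)))
print(tri(T(57-0+0,0),S(0+400,0))[1])
c=cast("top",[T(198,196),T(172,180),T(225,212)],.045)*1000; print(c.round(1))
print(tri(T(157,130),S(472,221)), tri(T(270,187),S(615,205)) )  # holder top near face corners? check
# blade height from depth
dp=np.load("pics/t2.npy") ; k,d,M=K("top")
im=cv2.cvtColor(cv2.imread("pics/t2.png"),cv2.COLOR_BGR2HSV); m=(im[...,1]<40); r=np.zeros_like(m); r[201:216,416:436]=1; m&=r
m=cv2.erode(m.astype(np.uint8),np.ones((3,3)))>0
ys,xs=np.nonzero(m); u=cv2.undistortPoints(np.float64(np.c_[xs,ys]).reshape(-1,1,2),k,d)[:,0]
W=(np.c_[u,np.ones(len(u))]*dp[m][:,None])@M[:3,:3].T+M[:3,3]; W*=1000
al=(W[:,:2]-[440.3,-213.5])@[.866,-.5]; A=np.c_[al-90,np.ones(len(al))]; print(len(al),np.linalg.lstsq(A,W[:,2],rcond=None)[0],al.min(),al.max())
```

```text
(array([ 554.3, -252.6,   41.9]), np.float64(1.3)) (array([ 529. , -293.7,   40.4]), np.float64(0.9))
47.9
[[ 540.9 -271.8   45. ]
 [ 553.4 -251.9   45. ]
 [ 528.4 -292.5   45. ]]
(array([ 627.4, -233.9,   73.3]), np.float64(75.5)) (array([ 548.6, -329.7,   39.8]), np.float64(2.2))
118 [ -5.63031139 102.55563339] -115.44176342211871 114.79832743583005
```

Run:
```python
from h import *
dp=np.load("pics/t2.npy") ; k,d,M=K("top")
yy,xx=np.mgrid[0:400,0:640]
u=cv2.undistortPoints(np.float64(np.c_[xx.ravel(),yy.ravel()]).reshape(-1,1,2),k,d)[:,0]
W=((np.c_[u,np.ones(len(u))]*dp.reshape(-1,1))@M[:3,:3].T+M[:3,3])*1000
def box(c,u0,u1,w,lo,hi):
    e=W[:,:2]-c; a=e@[.866,-.5]; b=e@[.5,.866]; return W[(a>u0)&(a<u1)&(abs(b)<w)&(W[:,2]>lo)&(W[:,2]<hi)]
g=np.array([440.4,-213.5]); h=np.array([605.3,-308])
for r in((80,95),(95,112),(80,112)):
    q=box(g,*r,20,20,70); print("blade",r,len(q),q[:,2].mean().round(2))
e=W[:,:2]-h;a=e@[.866,-.5];b=e@[.5,.866]
for n,m in(("lips",(abs(a)<38)&(abs(b)>20)&(abs(b)<45)),("floor",(a>-38)&(a<25)&(abs(b)<10))): q=W[m&(W[:,2]>20)]; print(n,len(q),q[:,2].mean().round(2))
m=(W[:,0]>480)&(W[:,0]<620)&(W[:,1]>100)&(W[:,1]<180); print("bench",W[m,2].mean())
```

```text
blade (80, 95) 37 44.73
blade (95, 112) 70 44.02
blade (80, 112) 107 44.27
lips 401 52.82
floor 125 36.25
bench 0.07261910277765661
```

{"api": "servo_tool", "payload": {
  "steps": [
    {"tx":0,"ty":0,"tz":-0.18,"yaw":0,"claw":1.5},
    {"tx":0.87,"ty":-0.5,"tz":0,"yaw":0,"claw":1.5},
    {"tx":0.87,"ty":-0.5,"tz":0,"yaw":0,"claw":1.5},
    {"tx":0.43,"ty":-0.25,"tz":0,"yaw":0,"claw":1.5},
    {"tx":0.43,"ty":-0.25,"tz":0,"yaw":0,"claw":1.5},
    {"tx":0.43,"ty":-0.25,"tz":0,"yaw":0,"claw":1.5},
    {"tx":0.43,"ty":-0.25,"tz":0,"yaw":0,"claw":1.5},
    {"tx":0.43,"ty":-0.25,"tz":0,"yaw":0,"claw":1.5},
    {"tx":0.43,"ty":-0.25,"tz":0,"yaw":0,"claw":1.5},
    {"tx":0,"ty":0,"tz":0,"yaw":0,"claw":1.5}
  ]
}}

```text
time_s: 6.6
position: [0.4837, -0.239, 0.0605]
tool_rot: [[-0.867, 0.498, 0.0], [0.498, 0.867, -0.0], [-0.001, -0.0, -1.0]]
ft_force: [0.2, 0.8, -1.9]
grip_width: 0.0219
gripper_force: 68.8
```

{"api": "servo_tool", "payload": {
  "steps": [
    {"tx":0.43,"ty":-0.25,"tz":0.04,"yaw":0,"claw":1.5},
    {"tx":0.43,"ty":-0.25,"tz":0,"yaw":0,"claw":1.5},
    {"tx":0.43,"ty":-0.25,"tz":0,"yaw":0,"claw":1.5},
    {"tx":0.43,"ty":-0.25,"tz":0,"yaw":0,"claw":1.5},
    {"tx":0.43,"ty":-0.25,"tz":0,"yaw":0,"claw":1.5},
    {"tx":0.43,"ty":-0.25,"tz":0,"yaw":0,"claw":1.5},
    {"tx":0.43,"ty":-0.25,"tz":0,"yaw":0,"claw":1.5},
    {"tx":0.43,"ty":-0.25,"tz":0,"yaw":0,"claw":1.5},
    {"tx":0.43,"ty":-0.25,"tz":0,"yaw":0,"claw":1.5},
    {"tx":0.43,"ty":-0.25,"tz":0,"yaw":0,"claw":1.5},
    {"tx":0,"ty":0,"tz":0,"yaw":0,"claw":1.5}
  ]
}}

```text
time_s: 7.7
position: [0.5267, -0.264, 0.0609]
tool_rot: [[-0.867, 0.498, 0.0], [0.498, 0.867, -0.0], [-0.0, -0.0, -1.0]]
ft_force: [-0.1, 0.7, -1.9]
grip_width: 0.0222
gripper_force: 74.1
```

{"api": "servo_tool", "payload": {
  "steps": [
    {"tx":0.17,"ty":-0.1,"tz":0,"yaw":0,"claw":1.5},
    {"tx":0.17,"ty":-0.1,"tz":0,"yaw":0,"claw":1.5},
    {"tx":0.09,"ty":-0.05,"tz":0,"yaw":0,"claw":1.5},
    {"tx":0,"ty":0,"tz":0,"yaw":0,"claw":1.5}
  ]
}}

```text
time_s: 8.1
position: [0.5306, -0.2661, 0.0609]
tool_rot: [[-0.867, 0.498, 0.0], [0.498, 0.867, -0.0], [-0.0, -0.0, -1.0]]
ft_force: [-0.4, -0.2, -2.5]
grip_width: 0.0222
gripper_force: 74.1
```

Keep nudging until it bottoms out and the force rises.

{"api": "servo_tool", "payload": {
  "steps": [
    {"tx":0.13,"ty":-0.07,"tz":0,"yaw":0,"claw":1.5},
    {"tx":0.13,"ty":-0.08,"tz":0,"yaw":0,"claw":1.5},
    {"tx":0,"ty":0,"tz":0,"yaw":0,"claw":1.5}
  ]
}}

```text
time_s: 8.4
position: [0.5323, -0.267, 0.0606]
tool_rot: [[-0.867, 0.498, -0.002], [0.498, 0.867, 0.002], [0.003, 0.0, -1.0]]
ft_force: [-2.8, 3.5, -1.0]
grip_width: 0.0222
gripper_force: 74.4
```

{"api": "servo_tool", "payload": {
  "steps": [
    {"tx":0.1,"ty":-0.06,"tz":0,"yaw":0,"claw":1.5},
    {"tx":0.1,"ty":-0.06,"tz":0,"yaw":0,"claw":1.5},
    {"tx":0,"ty":0,"tz":0,"yaw":0,"claw":1.5}
  ]
}}

```text
time_s: 8.7
position: [0.5327, -0.2669, 0.0601]
tool_rot: [[-0.867, 0.497, -0.007], [0.497, 0.867, 0.005], [0.008, 0.001, -1.0]]
ft_force: [-11.5, 7.6, 2.5]
grip_width: 0.0223
gripper_force: 74.7
```

{"api": "servo_tool", "payload": {
  "steps": [
    {"tx":-0.1,"ty":0.06,"tz":0,"yaw":0,"claw":1.5},
    {"tx":0,"ty":0,"tz":0,"yaw":0,"claw":6},
    {"tx":0,"ty":0,"tz":0,"yaw":0,"claw":6},
    {"tx":0,"ty":0,"tz":0,"yaw":0,"claw":6},
    {"tx":0,"ty":0,"tz":0,"yaw":0,"claw":6},
    {"tx":0,"ty":0,"tz":0,"yaw":0,"claw":6},
    {"tx":0,"ty":0,"tz":2,"yaw":0,"claw":6},
    {"tx":0,"ty":0,"tz":4,"yaw":0,"claw":6},
    {"tx":0,"ty":0,"tz":4,"yaw":0,"claw":6},
    {"tx":0,"ty":0,"tz":4,"yaw":0,"claw":6},
    {"tx":-3,"ty":4,"tz":2,"yaw":0,"claw":8.5},
    {"tx":-3,"ty":4,"tz":2,"yaw":0,"claw":8.5},
    {"tx":-3,"ty":4,"tz":2,"yaw":0,"claw":8.5},
    {"tx":-3,"ty":4,"tz":0,"yaw":5,"claw":8.5},
    {"tx":-3,"ty":4,"tz":0,"yaw":5,"claw":8.5},
    {"tx":0,"ty":4,"tz":0,"yaw":5,"claw":8.5},
    {"tx":0,"ty":4,"tz":0,"yaw":5,"claw":8.5},
    {"tx":0,"ty":4,"tz":0,"yaw":5,"claw":8.5},
    {"tx":0,"ty":0,"tz":0,"yaw":5,"claw":8.5},
    {"tx":0,"ty":0,"tz":0,"yaw":0,"claw":8.5}
  ]
}}

```text
time_s: 10.7
position: [0.3904, 0.0441, 0.2568]
tool_rot: [[-1.0, -0.006, 0.001], [-0.006, 1.0, -0.0], [-0.001, -0.0, -1.0]]
ft_force: [-0.4, 0.4, 0.5]
grip_width: 0.0853
gripper_force: 0.0
```

Run:
```python
from meas import *
t,_=snap("top","t3"); s,_=snap("side","s3")
for q in tiles("top",t):
    if -300<q[2]<500 and 200<q[1]<900: print(*q)
b=lambda a:cv2.resize(cv2.cvtColor(a,cv2.COLOR_RGB2BGR),(400,400),interpolation=cv2.INTER_CUBIC)
cv2.imwrite("pics/c6.png",np.hstack([b(t[145:265,320:480]),b(s[110:230,295:415])]))
o=env.observe();print(o["position"],np.degrees(np.arctan2(o["tool_rot"][1,1],o["tool_rot"][0,1])),o["q"].round(1))
```

```text
[270. 243.] 424.8 218.8 90.1 52.7 4.3
[231. 222.] 492.2 341.7 52.7 51.8 11.1
[268. 207.] 538.3 223.8 53.7 52.7 84.2
[268. 171.] 650.6 223.8 50.7 50.3 -0.3
[232. 153.] 709.8 337.0 59.7 45.3 17.6
[0.39063539 0.04291217 0.2566904 ] 90.01319859471853 [ -11.1    5.5   95.8   -0.    78.7 -101.1]
```

View pics/c6.png

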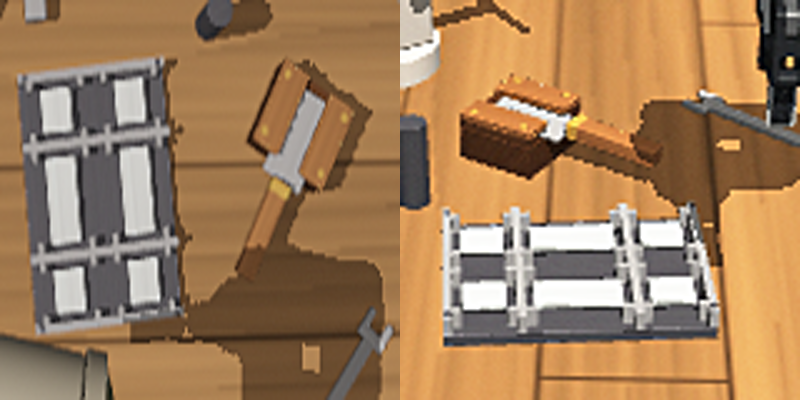

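The scraper's blade sits fully in the slot with the handle sticking out: blade at crop (295,155) in the top view and (545,125) in the side view. One tile's reading changed slightly, so I'll compare it and fit the jig pose from its six white pads.

```bash
cat > jig.py <<'E'
from fix import *
def jigpose(im):
    S,V=cv2.split(cv2.cvtColor(im,cv2.COLOR_RGB2HSV))[1:]
    roi=np.zeros((400,640),bool); roi[158:250,322:400]=1
    r=rect("top",(S<40)&(V>200)&roi,.026,25); return r
E
python3 - <<'E'
from jig import *
t=cv2.cvtColor(cv2.imread("pics/t3.png"),cv2.COLOR_BGR2RGB); r=jigpose(t)
for x in r: print(x)
P=np.array([x[:2] for x in r]); 
J=np.array([(a,b) for a in(-84,0,84) for b in(-46,46)],float)
th=np.radians(4.9)
for _ in range(5):
    c,s=np.cos(th),np.sin(th); R=np.array([[c,-s],[s,c]])
    from scipy.optimize import linear_sum_assignment as L
    ctr=P.mean(0) if len(P)==6 else np.array([546.5,-60.5])
    Q=J@R.T+ctr; D=np.linalg.norm(P[:,None]-Q,axis=2); i,j=L(D)
    A=J[j]-J[j].mean(0);B=P[i]-P[i].mean(0); th=np.arctan2((A[:,0]*B[:,1]-A[:,1]*B[:,0]).sum(),(A*B).sum())
print(len(P),ctr,np.degrees(th),(P[i]-Q[j]).round(1))
a=cv2.imread("pics/top0.png")[150:260,215:290];b=cv2.imread("pics/t3.png")[150:260,215:290]
print(np.argwhere(np.abs(a.astype(int)-b).max(2)>25)[::15])
g=lambda a:cv2.resize(a,(390,572),interpolation=cv2.INTER_CUBIC)
cv2.imwrite("pics/c7.png",np.hstack([g(a),g(b)]))
E
```

```text
[459.0, -20.3, 37.3, 34.0, 5.6]
[466.7, -112.3, 37.7, 34.2, 5.4]
[541.9, -13.3, 75.5, 34.1, 4.9]
[549.9, -104.9, 75.5, 34.2, 5.3]
[625.9, -5.0, 34.2, 34.0, -0.6]
[633.0, -97.7, 35.4, 34.0, 5.8]
6 [546.06666667 -58.91666667] 4.999628198085684 [[ 0.6  0.1]
 [ 0.3 -0.2]
 [-0.2 -0.2]
 [-0.2 -0.2]
 [ 0.2  0.8]
 [-0.8 -0.3]]
[]
```

View pics/c7.png

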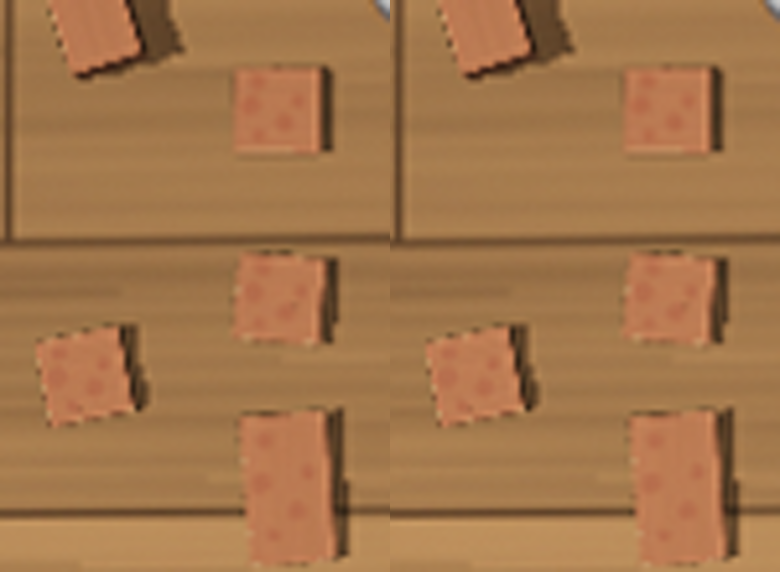

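The picture shows no real change; the tiles are in place and the reading difference is just noise. I'll compute centroids before picking.

```bash
cat > cen.py <<'E'
from meas import *
def cens(im):
    H,S,V=cv2.split(cv2.cvtColor(im,cv2.COLOR_RGB2HSV).astype(np.float32)); m=((H>=8)&(H<=13)&(S>110)&(V>120)).astype(np.uint8)
    m=cv2.morphologyEx(m,cv2.MORPH_CLOSE,np.ones((3,3)))
    n,l,st,c=cv2.connectedComponentsWithStats(m)
    for i in range(1,n):
        if st[i,4]>90:
            w=cast("top",[c[i]],.012)[0]*1000
            if 350<w[0]<760 and -200<w[1]<450:
                q=cast("top",np.argwhere(l==i)[:,::-1],.012)[:,:2]*1000; e=q-q.mean(0); ev,V2=np.linalg.eigh(e.T@e)
                print(c[i].round(1),st[i,4],w[:2].round(1),"pca",np.degrees(np.arctan2(V2[1,1],V2[0,1])).round(1))
E
python3 - <<'E'
from cen import *
for n in("top0","t3"): cens(cv2.cvtColor(cv2.imread(f"pics/{n}.png"),cv2.COLOR_BGR2RGB))
E
```

```text
[232.1 152.8] 274 [709.9 337. ] pca -162.3
[268.1 170.7] 278 [651.5 223.6] pca 68.3
[268.3 206.8] 290 [538.5 223.3] pca 98.8
[230.7 222.1] 278 [492.2 341.5] pca 153.8
[270.  243.3] 492 [425.  218.9] pca -175.5
[232.1 152.8] 272 [709.9 336.8] pca -162.6
[268.1 170.7] 277 [651.6 223.5] pca 65.4
[268.3 206.9] 290 [538.3 223.3] pca 74.9
[230.7 222.1] 278 [492.2 341.5] pca 153.8
[270.  243.3] 492 [425.  218.9] pca -175.5
```

{"api": "servo_tool", "payload": {
  "steps": [
    {"tx":0.4,"ty":3.5,"tz":0,"yaw":0.9,"claw":7},
    {"tx":0.8,"ty":3.5,"tz":0,"yaw":0.9,"claw":7},
    {"tx":0.8,"ty":3.5,"tz":-2,"yaw":0.9,"claw":7},
    {"tx":0.8,"ty":3.5,"tz":-4,"yaw":0.9,"claw":7},
    {"tx":0.6,"ty":3.6,"tz":-4,"yaw":0.7,"claw":7},
    {"tx":0,"ty":0,"tz":-4,"yaw":0,"claw":7},
    {"tx":0,"ty":0,"tz":-4,"yaw":0,"claw":7},
    {"tx":0,"ty":0,"tz":-2,"yaw":0,"claw":7},
    {"tx":0,"ty":0,"tz":0,"yaw":0,"claw":7},
    {"tx":0,"ty":0,"tz":0,"yaw":0,"claw":7}
  ]
}}

```text
time_s: 11.8
position: [0.4243, 0.2135, 0.063]
tool_rot: [[-0.997, -0.075, 0.0], [-0.075, 0.997, 0.0], [-0.0, 0.0, -1.0]]
ft_force: [0.3, 0.5, 0.7]
grip_width: 0.0699
gripper_force: 0.0
```

{"api": "servo_tool", "payload": {
  "steps": [
    {"tx":0.05,"ty":0.55,"tz":-2,"yaw":0,"claw":7},
    {"tx":0,"ty":0,"tz":-1.4,"yaw":0,"claw":7},
    {"tx":0,"ty":0,"tz":-0.9,"yaw":0,"claw":7},
    {"tx":0,"ty":0,"tz":0,"yaw":0,"claw":7},
    {"tx":0,"ty":0,"tz":0,"yaw":0,"claw":4.5},
    {"tx":0,"ty":0,"tz":0,"yaw":0,"claw":4.5},
    {"tx":0,"ty":0,"tz":0,"yaw":0,"claw":4.5},
    {"tx":0,"ty":0,"tz":0,"yaw":0,"claw":4.5},
    {"tx":0,"ty":0,"tz":0,"yaw":0,"claw":4.5},
    {"tx":0,"ty":0,"tz":0,"yaw":0,"claw":4.5},
    {"tx":0,"ty":0,"tz":0,"yaw":0,"claw":4.5}
  ],
  "newtons": 60
}}

```text
time_s: 12.9
position: [0.4247, 0.2195, 0.0209]
tool_rot: [[-0.997, -0.078, 0.002], [-0.078, 0.997, 0.0], [-0.002, 0.0, -1.0]]
ft_force: [-1.3, -1.9, 7.3]
grip_width: 0.0504
gripper_force: 61.9
```

{"api": "servo_tool", "payload": {
  "steps": [
    {"tx":0,"ty":0,"tz":1,"yaw":0,"claw":4.5},
    {"tx":0,"ty":0,"tz":3,"yaw":0,"claw":4.5},
    {"tx":0,"ty":0,"tz":3,"yaw":0,"claw":4.5},
    {"tx":1.5,"ty":-3,"tz":0,"yaw":0.5,"claw":4.5},
    {"tx":1.96,"ty":-3.9,"tz":0,"yaw":0,"claw":4.5},
    {"tx":1.96,"ty":-3.9,"tz":0,"yaw":0,"claw":4.5},
    {"tx":1.96,"ty":-3.9,"tz":0,"yaw":0,"claw":4.5},
    {"tx":1.96,"ty":-3.9,"tz":0,"yaw":0,"claw":4.5},
    {"tx":1.5,"ty":-3,"tz":0,"yaw":0,"claw":4.5},
    {"tx":0.9,"ty":-1.7,"tz":0,"yaw":0,"claw":4.5},
    {"tx":0,"ty":0,"tz":0,"yaw":0,"claw":4.5},
    {"tx":0,"ty":0,"tz":0,"yaw":0,"claw":4.5}
  ]
}}

```text
time_s: 14.1
position: [0.5409, -0.0128, 0.0897]
tool_rot: [[-0.996, -0.086, -0.001], [-0.086, 0.996, 0.0], [0.001, 0.001, -1.0]]
ft_force: [-0.7, 1.1, -2.8]
grip_width: 0.0503
gripper_force: 63.7
```

Run:
```python
from cen import *
t,_=snap("top","t4"); s,_=snap("side","s4"); cens(t)
o=env.observe();print(o["position"],np.degrees(np.arctan2(o["tool_rot"][1,1],o["tool_rot"][0,1])),o["grip_width"],o["gripper_force"])
b=lambda a:cv2.resize(cv2.cvtColor(a,cv2.COLOR_RGB2BGR),(400,400),interpolation=cv2.INTER_CUBIC)
cv2.imwrite("pics/c8.png",np.hstack([b(t[155:255,310:410]),b(s[115:215,295:395])]))
```

```text
[232.1 152.8] 273 [709.8 336.9] pca -163.5
[268.1 170.7] 277 [651.6 223.5] pca 65.4
[268.3 206.9] 289 [538.2 223.3] pca 85.1
[230.7 222.1] 278 [492.2 341.5] pca 153.8
[ 0.54071757 -0.01220661  0.08966065] 95.03735504185354 0.0493819944339185 63.736993074417114
```

View pics/c8.png

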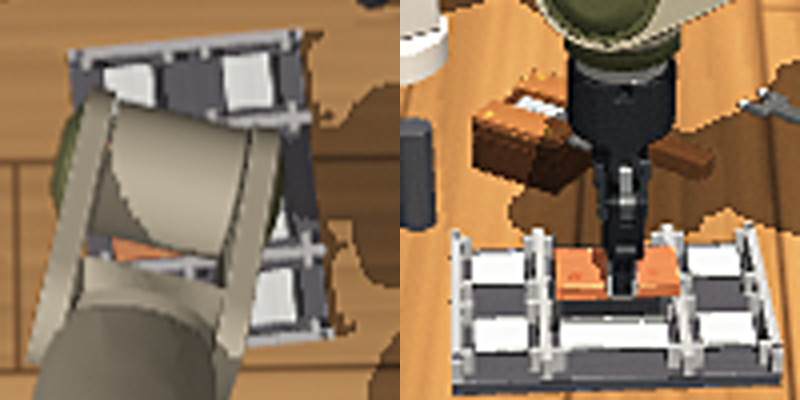

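The tile is gripped level above the middle nest: side crop (555–680, 250–300), between the two rails. Make small corrections and lower it.

{"api": "servo_tool", "payload": {
  "steps": [
    {"tx":0.12,"ty":-0.1,"tz":-1.5,"yaw":0,"claw":4.5},
    {"tx":0,"ty":0,"tz":-1.5,"yaw":0,"claw":4.5},
    {"tx":0,"ty":0,"tz":-0.6,"yaw":0,"claw":4.5},
    {"tx":0,"ty":0,"tz":-0.3,"yaw":0,"claw":4.5},
    {"tx":0,"ty":0,"tz":-0.2,"yaw":0,"claw":4.5},
    {"tx":0,"ty":0,"tz":0,"yaw":0,"claw":4.5},
    {"tx":0,"ty":0,"tz":0,"yaw":0,"claw":4.5}
  ]
}}

```text
time_s: 14.9
position: [0.5428, -0.0145, 0.0489]
tool_rot: [[-0.996, -0.087, 0.001], [-0.087, 0.996, -0.0], [-0.001, -0.0, -1.0]]
ft_force: [0.4, 0.2, -3.3]
grip_width: 0.0502
gripper_force: 63.7
```

Run:
```python
from h import *
s,_=snap("side","s5")
cv2.imwrite("pics/c9.png",cv2.resize(cv2.cvtColor(s[165:215,300:400],cv2.COLOR_RGB2BGR),(800,400),interpolation=cv2.INTER_CUBIC))
```

```text
(no output)
```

View pics/c9.png

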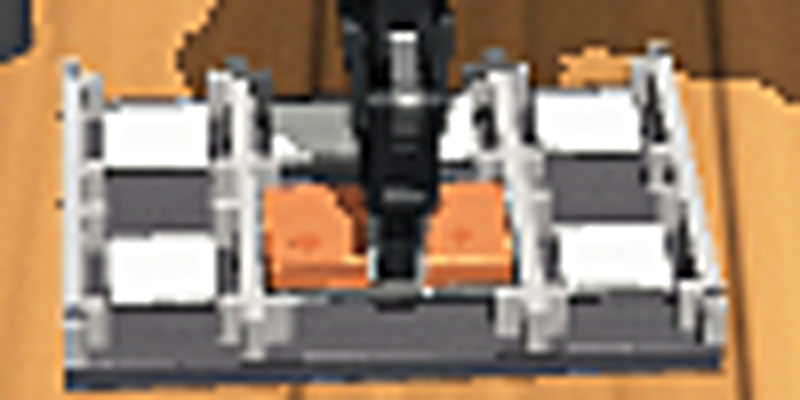

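The tile sits between its rails with even gaps (crop 263–513, rails at 247 and 528). Lower the last bit and release.

{"api": "servo_tool", "payload": {
  "steps": [
    {"tx":-0.05,"ty":0.07,"tz":-0.1,"yaw":0,"claw":4.5},
    {"tx":0,"ty":0,"tz":-0.1,"yaw":0,"claw":4.5},
    {"tx":0,"ty":0,"tz":-0.1,"yaw":0,"claw":4.5},
    {"tx":0,"ty":0,"tz":0,"yaw":0,"claw":4.5},
    {"tx":0,"ty":0,"tz":0,"yaw":0,"claw":4.5}
  ]
}}

```text
time_s: 15.45
position: [0.5421, -0.0138, 0.0454]
tool_rot: [[-0.996, -0.086, -0.0], [-0.086, 0.996, -0.0], [0.0, 0.0, -1.0]]
ft_force: [-0.7, 0.1, -2.9]
grip_width: 0.0502
gripper_force: 63.7
```

{"api": "servo_tool", "payload": {
  "steps": [
    {"tx":0,"ty":0,"tz":-0.1,"yaw":0,"claw":4.5},
    {"tx":0,"ty":0,"tz":-0.1,"yaw":0,"claw":4.5},
    {"tx":0,"ty":0,"tz":0,"yaw":0,"claw":4.5}
  ]
}}

```text
time_s: 15.75
position: [0.5422, -0.0138, 0.0441]
tool_rot: [[-0.996, -0.087, 0.001], [-0.087, 0.996, -0.0], [-0.001, -0.0, -1.0]]
ft_force: [-1.9, 0.2, 4.9]
grip_width: 0.0498
gripper_force: 64.5
```

Contact with the pad. I'll press on while still gripped, which keeps the tile level and aligned.

{"api": "servo_tool", "payload": {
  "steps": [
    {"tx":0,"ty":0,"tz":-0.1,"yaw":0,"claw":4.5},
    {"tx":0,"ty":0,"tz":-0.1,"yaw":0,"claw":4.5},
    {"tx":0,"ty":0,"tz":-0.1,"yaw":0,"claw":4.5},
    {"tx":0,"ty":0,"tz":0,"yaw":0,"claw":4.5}
  ]
}}

```text
time_s: 16.15
position: [0.5422, -0.0138, 0.0411]
tool_rot: [[-0.996, -0.087, 0.001], [-0.087, 0.996, -0.0], [-0.001, -0.0, -1.0]]
ft_force: [-3.0, 0.8, 5.3]
grip_width: 0.05
gripper_force: 64.6
```

{"api": "servo_tool", "payload": {
  "steps": [
    {"tx":0,"ty":0,"tz":-0.1,"yaw":0,"claw":4.5},
    {"tx":0,"ty":0,"tz":-0.1,"yaw":0,"claw":4.5},
    {"tx":0,"ty":0,"tz":-0.1,"yaw":0,"claw":4.5},
    {"tx":0,"ty":0,"tz":0,"yaw":0,"claw":4.5}
  ]
}}

```text
time_s: 16.55
position: [0.5422, -0.0138, 0.0389]
tool_rot: [[-0.996, -0.087, 0.001], [-0.087, 0.996, -0.0], [-0.001, -0.0, -1.0]]
ft_force: [-4.6, 1.2, 12.9]
grip_width: 0.0497
gripper_force: 65.4
```

{"api": "servo_tool", "payload": {
  "steps": [
    {"tx":0,"ty":0,"tz":-0.1,"yaw":0,"claw":4.5},
    {"tx":0,"ty":0,"tz":-0.1,"yaw":0,"claw":4.5},
    {"tx":0,"ty":0,"tz":0,"yaw":0,"claw":4.5}
  ]
}}

```text
time_s: 16.85
position: [0.5423, -0.0138, 0.0386]
tool_rot: [[-0.996, -0.087, 0.002], [-0.087, 0.996, -0.001], [-0.002, -0.001, -1.0]]
ft_force: [-11.1, 1.0, 31.5]
grip_width: 0.05
gripper_force: 67.5
```

It stopped hard at 0.0386, which puts the tile's bottom at 18 mm, so it is home. Release it, then press the top with the fingers closed to confirm flush.

{"api": "servo_tool", "payload": {
  "steps": [
    {"tx":0,"ty":0,"tz":0.2,"yaw":0,"claw":4.5},
    {"tx":0,"ty":0,"tz":0,"yaw":0,"claw":6.2},
    {"tx":0,"ty":0,"tz":0,"yaw":0,"claw":6.2},
    {"tx":0,"ty":0,"tz":0,"yaw":0,"claw":6.2},
    {"tx":0,"ty":0,"tz":0,"yaw":0,"claw":6.2},
    {"tx":0,"ty":0,"tz":2,"yaw":0,"claw":6.2},
    {"tx":0,"ty":0,"tz":3,"yaw":0,"claw":6.2},
    {"tx":0,"ty":0,"tz":0,"yaw":0,"claw":0},
    {"tx":0,"ty":0,"tz":0,"yaw":0,"claw":0},
    {"tx":0,"ty":0,"tz":0,"yaw":0,"claw":0},
    {"tx":0,"ty":0,"tz":0,"yaw":0,"claw":0},
    {"tx":0,"ty":0,"tz":0,"yaw":0,"claw":0},
    {"tx":0,"ty":0,"tz":-2,"yaw":0,"claw":0},
    {"tx":0,"ty":0,"tz":-1,"yaw":0,"claw":0},
    {"tx":0,"ty":0,"tz":0,"yaw":0,"claw":0},
    {"tx":0,"ty":0,"tz":0,"yaw":0,"claw":0}
  ]
}}

```text
time_s: 18.45
position: [0.5422, -0.0138, 0.0575]
tool_rot: [[-0.996, -0.086, -0.0], [-0.086, 0.996, 0.0], [0.0, 0.0, -1.0]]
ft_force: [0.0, 1.1, 0.2]
grip_width: 0.0002
gripper_force: 0.0
```

{"api": "servo_tool", "payload": {
  "steps": [
    {"tx":0,"ty":0,"tz":-0.3,"yaw":0,"claw":0},
    {"tx":0,"ty":0,"tz":-0.3,"yaw":0,"claw":0},
    {"tx":0,"ty":0,"tz":-0.2,"yaw":0,"claw":0},
    {"tx":0,"ty":0,"tz":-0.15,"yaw":0,"claw":0},
    {"tx":0,"ty":0,"tz":0,"yaw":0,"claw":0}
  ]
}}

```text
time_s: 18.95
position: [0.5422, -0.0138, 0.049]
tool_rot: [[-0.996, -0.087, 0.001], [-0.087, 0.996, -0.0], [-0.001, -0.0, -1.0]]
ft_force: [-3.5, -0.6, 11.5]
grip_width: -0.0001
gripper_force: 5.2
```

{"api": "servo_tool", "payload": {
  "steps": [
    {"tx":0,"ty":0,"tz":-0.15,"yaw":0,"claw":0},
    {"tx":0,"ty":0,"tz":-0.1,"yaw":0,"claw":0},
    {"tx":0,"ty":0,"tz":0,"yaw":0,"claw":0}
  ]
}}

```text
time_s: 19.25
position: [0.5423, -0.0138, 0.0487]
tool_rot: [[-0.996, -0.087, 0.002], [-0.087, 0.996, -0.001], [-0.002, -0.001, -1.0]]
ft_force: [-10.7, 2.1, 33.6]
grip_width: -0.0002
gripper_force: 17.0
```

The tile is firm at 34 N with its top at 30 mm, so it is flush. Next is the square tile at (538,223).

{"api": "servo_tool", "payload": {
  "steps": [
    {"tx":0,"ty":0,"tz":2,"yaw":0,"claw":0},
    {"tx":0,"ty":0,"tz":3,"yaw":0,"claw":7},
    {"tx":0,"ty":1,"tz":3,"yaw":-0.8,"claw":7},
    {"tx":0,"ty":3,"tz":0,"yaw":-2,"claw":7},
    {"tx":0,"ty":4,"tz":0,"yaw":-2,"claw":7},
    {"tx":0,"ty":4,"tz":0,"yaw":-2,"claw":7},
    {"tx":-0.4,"ty":4,"tz":0,"yaw":-2,"claw":7},
    {"tx":0,"ty":4,"tz":0,"yaw":0,"claw":7},
    {"tx":0,"ty":2.7,"tz":0,"yaw":0,"claw":7},
    {"tx":0,"ty":1,"tz":-2,"yaw":0,"claw":7},
    {"tx":0,"ty":0,"tz":-3,"yaw":0,"claw":7},
    {"tx":0,"ty":0,"tz":0,"yaw":0,"claw":7},
    {"tx":0,"ty":0,"tz":0,"yaw":0,"claw":7}
  ]
}}

```text
time_s: 20.55
position: [0.5382, 0.2231, 0.0758]
tool_rot: [[-0.998, 0.067, -0.0], [0.067, 0.998, -0.0], [0.0, -0.0, -1.0]]
ft_force: [0.0, 0.1, 0.2]
grip_width: 0.0696
gripper_force: 0.0
```

Run:
```python
from cen import *
t,_=snap("top","t6"); cens(t)
```

```text
[232.1 152.8] 273 [709.8 336.9] pca -163.5
[268.1 170.7] 278 [651.5 223.4] pca 62.1
[345.1 204.7] 432 [542.3 -15.4] pca -175.2
[226.6 222.8] 139 [490.1 354.2] pca -173.2
```

{"api": "servo_tool", "payload": {
  "steps": [
    {"tx":0,"ty":0,"tz":-2.5,"yaw":0,"claw":7},
    {"tx":0,"ty":0,"tz":-2,"yaw":0,"claw":7},
    {"tx":0,"ty":0,"tz":-1,"yaw":0,"claw":7},
    {"tx":0,"ty":0,"tz":0,"yaw":0,"claw":7},
    {"tx":0,"ty":0,"tz":0,"yaw":0,"claw":4.5},
    {"tx":0,"ty":0,"tz":0,"yaw":0,"claw":4.5},
    {"tx":0,"ty":0,"tz":0,"yaw":0,"claw":4.5},
    {"tx":0,"ty":0,"tz":0,"yaw":0,"claw":4.5},
    {"tx":0,"ty":0,"tz":0,"yaw":0,"claw":4.5},
    {"tx":0,"ty":0,"tz":0,"yaw":0,"claw":4.5},
    {"tx":0,"ty":0,"tz":0,"yaw":0,"claw":4.5}
  ]
}}

```text
time_s: 21.7
position: [0.539, 0.2233, 0.0224]
tool_rot: [[-0.998, 0.067, 0.003], [0.067, 0.998, 0.0], [-0.003, 0.001, -1.0]]
ft_force: [-0.9, -0.4, 6.3]
grip_width: 0.05
gripper_force: 62.6
```

{"api": "servo_tool", "payload": {
  "steps": [
    {"tx":0,"ty":0,"tz":1,"yaw":0,"claw":4.5},
    {"tx":0,"ty":0,"tz":3,"yaw":0,"claw":4.5},
    {"tx":0,"ty":0,"tz":3,"yaw":0,"claw":4.5},
    {"tx":1,"ty":-3,"tz":0,"yaw":2,"claw":4.5},
    {"tx":1.5,"ty":-3.9,"tz":0,"yaw":2,"claw":4.5},
    {"tx":1.5,"ty":-3.9,"tz":0,"yaw":2,"claw":4.5},
    {"tx":1.5,"ty":-3.9,"tz":0,"yaw":2,"claw":4.5},
    {"tx":1.5,"ty":-3.9,"tz":0,"yaw":0.8,"claw":4.5},
    {"tx":1.1,"ty":-3,"tz":0,"yaw":0,"claw":4.5},
    {"tx":0.6,"ty":-1.3,"tz":0,"yaw":0,"claw":4.5},
    {"tx":0,"ty":0,"tz":0,"yaw":0,"claw":4.5},
    {"tx":0,"ty":0,"tz":0,"yaw":0,"claw":4.5}
  ]
}}

```text
time_s: 22.9
position: [0.6247, -0.0047, 0.0908]
tool_rot: [[-0.996, -0.087, -0.0], [-0.087, 0.996, 0.0], [0.0, 0.001, -1.0]]
ft_force: [0.3, -0.3, -1.8]
grip_width: 0.0495
gripper_force: 62.8
```

Run:
```python
from cen import *
t,_=snap("top","t7"); cens(t); s,_=snap("side","s7")
o=env.observe();print(o["position"],np.degrees(np.arctan2(o["tool_rot"][1,1],o["tool_rot"][0,1])),o["grip_width"],o["gripper_force"])
```

```text
[232.1 152.8] 272 [709.9 336.8] pca -162.6
[268.1 170.7] 277 [651.6 223.5] pca 65.4
[230.7 222.1] 279 [492.1 341.4] pca 157.6
[ 0.62460462 -0.00413164  0.09071221] 95.0600215729671 0.049884319994413825 62.832452058792114
```

{"api": "servo_tool", "payload": {
  "steps": [
    {"tx":0.17,"ty":-0.17,"tz":-1.5,"yaw":0,"claw":4.5},
    {"tx":0,"ty":0,"tz":-1.5,"yaw":0,"claw":4.5},
    {"tx":0,"ty":0,"tz":-0.8,"yaw":0,"claw":4.5},
    {"tx":0,"ty":0,"tz":-0.4,"yaw":0,"claw":4.5},
    {"tx":0,"ty":0,"tz":0,"yaw":0,"claw":4.5},
    {"tx":0,"ty":0,"tz":0,"yaw":0,"claw":4.5}
  ]
}}

```text
time_s: 23.6
position: [0.6271, -0.0075, 0.0488]
tool_rot: [[-0.996, -0.087, 0.001], [-0.087, 0.996, -0.0], [-0.001, -0.0, -1.0]]
ft_force: [-0.4, 0.2, -1.5]
grip_width: 0.0496
gripper_force: 62.8
```

Run:
```python
from h import *
s,_=snap("side","s8")
cv2.imwrite("pics/c10.png",cv2.resize(cv2.cvtColor(s[165:215,300:400],cv2.COLOR_RGB2BGR),(800,400),interpolation=cv2.INTER_CUBIC))
```

```text
(no output)
```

View pics/c10.png

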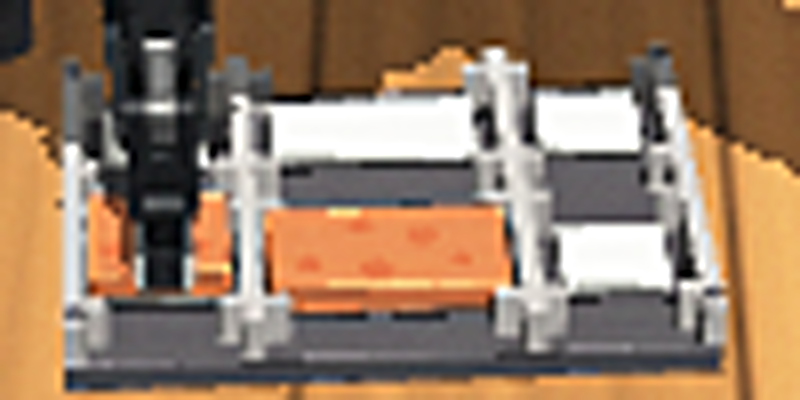

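The long tile lies seated and level, and the square tile is centred in the far nest (crop 88–230). Lower and press it while gripped.

{"api": "servo_tool", "payload": {
  "steps": [
    {"tx":-0.05,"ty":0.12,"tz":-0.1,"yaw":0,"claw":4.5},
    {"tx":0,"ty":0,"tz":-0.1,"yaw":0,"claw":4.5},
    {"tx":0,"ty":0,"tz":-0.1,"yaw":0,"claw":4.5},
    {"tx":0,"ty":0,"tz":-0.1,"yaw":0,"claw":4.5},
    {"tx":0,"ty":0,"tz":-0.1,"yaw":0,"claw":4.5},
    {"tx":0,"ty":0,"tz":0,"yaw":0,"claw":4.5}
  ]
}}

```text
time_s: 24.25
position: [0.6265, -0.0062, 0.0446]
tool_rot: [[-0.996, -0.087, 0.001], [-0.087, 0.996, -0.0], [-0.001, -0.0, -1.0]]
ft_force: [-2.9, 1.1, 6.6]
grip_width: 0.05
gripper_force: 63.7
```

{"api": "servo_tool", "payload": {
  "steps": [
    {"tx":0,"ty":0,"tz":-0.1,"yaw":0,"claw":4.5},
    {"tx":0,"ty":0,"tz":-0.1,"yaw":0,"claw":4.5},
    {"tx":0,"ty":0,"tz":-0.1,"yaw":0,"claw":4.5},
    {"tx":0,"ty":0,"tz":-0.1,"yaw":0,"claw":4.5},
    {"tx":0,"ty":0,"tz":0,"yaw":0,"claw":4.5}
  ]
}}

```text
time_s: 24.75
position: [0.6265, -0.0062, 0.0406]
tool_rot: [[-0.996, -0.087, 0.001], [-0.087, 0.996, -0.0], [-0.001, -0.0, -1.0]]
ft_force: [-3.4, 1.1, 7.0]
grip_width: 0.0498
gripper_force: 63.7
```

{"api": "servo_tool", "payload": {
  "steps": [
    {"tx":0,"ty":0,"tz":-0.1,"yaw":0,"claw":4.5},
    {"tx":0,"ty":0,"tz":-0.1,"yaw":0,"claw":4.5},
    {"tx":0,"ty":0,"tz":-0.1,"yaw":0,"claw":4.5},
    {"tx":0,"ty":0,"tz":0,"yaw":0,"claw":4.5}
  ]
}}

```text
time_s: 25.15
position: [0.6265, -0.0062, 0.0401]
tool_rot: [[-0.996, -0.087, 0.002], [-0.087, 0.996, -0.001], [-0.002, -0.001, -1.0]]
ft_force: [-10.3, 2.0, 26.9]
grip_width: 0.0501
gripper_force: 65.9
```

{"api": "servo_tool", "payload": {
  "steps": [
    {"tx":0,"ty":0,"tz":0.2,"yaw":0,"claw":4.5},
    {"tx":0,"ty":0,"tz":0,"yaw":0,"claw":6.2},
    {"tx":0,"ty":0,"tz":0,"yaw":0,"claw":6.2},
    {"tx":0,"ty":0,"tz":0,"yaw":0,"claw":6.2},
    {"tx":0,"ty":0,"tz":0,"yaw":0,"claw":6.2},
    {"tx":0,"ty":0,"tz":2,"yaw":0,"claw":6.2},
    {"tx":0,"ty":0,"tz":3,"yaw":0,"claw":6.2},
    {"tx":0,"ty":0,"tz":0,"yaw":0,"claw":0},
    {"tx":0,"ty":0,"tz":0,"yaw":0,"claw":0},
    {"tx":0,"ty":0,"tz":0,"yaw":0,"claw":0},
    {"tx":0,"ty":0,"tz":0,"yaw":0,"claw":0},
    {"tx":0,"ty":0,"tz":0,"yaw":0,"claw":0},
    {"tx":0,"ty":0,"tz":-2,"yaw":0,"claw":0},
    {"tx":0,"ty":0,"tz":-1.2,"yaw":0,"claw":0},
    {"tx":0,"ty":0,"tz":-0.3,"yaw":0,"claw":0},
    {"tx":0,"ty":0,"tz":0,"yaw":0,"claw":0}
  ]
}}

```text
time_s: 26.75
position: [0.6262, -0.0063, 0.053]
tool_rot: [[-0.996, -0.086, -0.001], [-0.086, 0.996, 0.0], [0.001, 0.0, -1.0]]
ft_force: [0.1, -0.6, -0.4]
grip_width: -0.0001
gripper_force: 0.0
```

{"api": "servo_tool", "payload": {
  "steps": [
    {"tx":0,"ty":0,"tz":-0.2,"yaw":0,"claw":0},
    {"tx":0,"ty":0,"tz":-0.2,"yaw":0,"claw":0},
    {"tx":0,"ty":0,"tz":-0.2,"yaw":0,"claw":0},
    {"tx":0,"ty":0,"tz":-0.1,"yaw":0,"claw":0},
    {"tx":0,"ty":0,"tz":0,"yaw":0,"claw":0}
  ]
}}

```text
time_s: 27.25
position: [0.6267, -0.0063, 0.0489]
tool_rot: [[-0.996, -0.087, 0.002], [-0.087, 0.996, -0.001], [-0.002, -0.001, -1.0]]
ft_force: [-5.2, 0.3, 16.8]
grip_width: 0.0003
gripper_force: 8.4
```

Flush at 30 mm. Next is the far square tile at (651.5,223.5).

{"api": "servo_tool", "payload": {
  "steps": [
    {"tx":0,"ty":0,"tz":2,"yaw":0,"claw":0},
    {"tx":0,"ty":0,"tz":3,"yaw":0,"claw":7},
    {"tx":0,"ty":1,"tz":3,"yaw":-1,"claw":7},
    {"tx":0.5,"ty":3,"tz":0,"yaw":-1,"claw":7},
    {"tx":0.5,"ty":4,"tz":0,"yaw":-1,"claw":7},
    {"tx":0.5,"ty":4,"tz":0,"yaw":-1,"claw":7},
    {"tx":0.5,"ty":4,"tz":0,"yaw":-1,"claw":7},
    {"tx":0.5,"ty":4,"tz":0,"yaw":0,"claw":7},
    {"tx":0,"ty":2,"tz":0,"yaw":0,"claw":7},
    {"tx":0,"ty":1,"tz":-2,"yaw":0,"claw":7},
    {"tx":0,"ty":0,"tz":-3,"yaw":0,"claw":7},
    {"tx":0,"ty":0,"tz":0,"yaw":0,"claw":7},
    {"tx":0,"ty":0,"tz":0,"yaw":0,"claw":7}
  ]
}}

```text
time_s: 28.55
position: [0.6515, 0.2232, 0.077]
tool_rot: [[-1.0, 0.001, -0.0], [0.001, 1.0, -0.0], [0.0, -0.0, -1.0]]
ft_force: [0.6, -1.1, 0.7]
grip_width: 0.0701
gripper_force: 0.0
```

Run:
```python
from cen import *
t,_=snap("top","t8"); cens(t)
for q in tiles("top",t): print(*q)
print(env.observe()["position"])
```

```text
[342.8 177.7] 208 [626.8  -9.8] pca 130.2
[345.1 205.3] 431 [540.3 -15.5] pca -179.2
[230.7 222.1] 279 [492.1 341.4] pca 157.6
[231. 222.] 492.2 341.7 52.7 51.8 11.1
[345. 205.] 541.3 -14.5 87.9 51.1 4.8
[342. 177.] 627.2 -7.6 50.0 47.0 -83.5
[0.65202107 0.22320487 0.0779574 ]
```

{"api": "servo_tool", "payload": {
  "steps": [
    {"tx":0,"ty":0,"tz":-2.5,"yaw":0,"claw":7},
    {"tx":0,"ty":0,"tz":-2,"yaw":0,"claw":7},
    {"tx":0,"ty":0,"tz":-1,"yaw":0,"claw":7},
    {"tx":0,"ty":0,"tz":0,"yaw":0,"claw":7},
    {"tx":0,"ty":0,"tz":0,"yaw":0,"claw":4.5},
    {"tx":0,"ty":0,"tz":0,"yaw":0,"claw":4.5},
    {"tx":0,"ty":0,"tz":0,"yaw":0,"claw":4.5},
    {"tx":0,"ty":0,"tz":0,"yaw":0,"claw":4.5},
    {"tx":0,"ty":0,"tz":0,"yaw":0,"claw":4.5},
    {"tx":0,"ty":0,"tz":0,"yaw":0,"claw":4.5},
    {"tx":0,"ty":0,"tz":0,"yaw":0,"claw":4.5}
  ]
}}

```text
time_s: 29.7
position: [0.6524, 0.2238, 0.0238]
tool_rot: [[-1.0, 0.001, 0.004], [0.001, 1.0, 0.0], [-0.004, 0.0, -1.0]]
ft_force: [-0.7, 0.0, 6.7]
grip_width: 0.0495
gripper_force: 62.6
```

{"api": "servo_tool", "payload": {
  "steps": [
    {"tx":0,"ty":0,"tz":1,"yaw":0,"claw":4.5},
    {"tx":0,"ty":0,"tz":3,"yaw":0,"claw":4.5},
    {"tx":0,"ty":0,"tz":3,"yaw":0,"claw":4.5},
    {"tx":-2,"ty":-2.5,"tz":0,"yaw":1,"claw":4.5},
    {"tx":-2.8,"ty":-3.5,"tz":0,"yaw":1,"claw":4.5},
    {"tx":-2.8,"ty":-3.5,"tz":0,"yaw":1,"claw":4.5},
    {"tx":-2.8,"ty":-3.5,"tz":0,"yaw":1,"claw":4.5},
    {"tx":-2.8,"ty":-3.5,"tz":0,"yaw":1,"claw":4.5},
    {"tx":-2.8,"ty":-3.5,"tz":0,"yaw":0,"claw":4.5},
    {"tx":-2,"ty":-2.5,"tz":0,"yaw":0,"claw":4.5},
    {"tx":-1.3,"ty":-2,"tz":0,"yaw":0,"claw":4.5},
    {"tx":0,"ty":0,"tz":0,"yaw":0,"claw":4.5},
    {"tx":0,"ty":0,"tz":0,"yaw":0,"claw":4.5}
  ]
}}

```text
time_s: 31.0
position: [0.4587, -0.0215, 0.0923]
tool_rot: [[-0.996, -0.085, 0.001], [-0.085, 0.996, -0.0], [-0.001, -0.0, -1.0]]
ft_force: [-0.1, -0.1, -2.0]
grip_width: 0.0496
gripper_force: 62.5
```

Run:
```python
from cen import *
t,_=snap("top","t9"); cens(t)
o=env.observe();print(o["position"],np.degrees(np.arctan2(o["tool_rot"][1,1],o["tool_rot"][0,1])),o["grip_width"],o["gripper_force"])
```

```text
[232.1 152.8] 275 [709.8 337. ] pca -163.2
[342.3 177.5] 293 [627.4  -8.2] pca 97.7
[345.5 201.1] 385 [553.3 -16.9] pca -158.3
[230.6 222.1] 277 [492.3 341.5] pca 147.5
[ 0.45891631 -0.02112982  0.09208271] 94.95372755786987 0.0494035557552129 62.46484637260437
```

Adjust and lower; contact is expected near 0.0475.

{"api": "servo_tool", "payload": {
  "steps": [
    {"tx":0.05,"ty":0,"tz":-1.5,"yaw":0,"claw":4.5},
    {"tx":0,"ty":0,"tz":-1.5,"yaw":0,"claw":4.5},
    {"tx":0,"ty":0,"tz":-0.8,"yaw":0,"claw":4.5},
    {"tx":0,"ty":0,"tz":-0.3,"yaw":0,"claw":4.5},
    {"tx":0,"ty":0,"tz":0,"yaw":0,"claw":4.5},
    {"tx":0,"ty":0,"tz":0,"yaw":0,"claw":4.5}
  ]
}}

```text
time_s: 31.65
position: [0.4592, -0.0212, 0.0509]
tool_rot: [[-0.996, -0.087, 0.001], [-0.087, 0.996, -0.0], [-0.001, -0.0, -1.0]]
ft_force: [-0.4, 0.4, -1.1]
grip_width: 0.0498
gripper_force: 62.5
```

Run:
```python
from h import *
s,_=snap("side","s9")
cv2.imwrite("pics/c11.png",cv2.resize(cv2.cvtColor(s[165:215,300:400],cv2.COLOR_RGB2BGR),(800,400),interpolation=cv2.INTER_CUBIC))
```

```text
(no output)
```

View pics/c11.png

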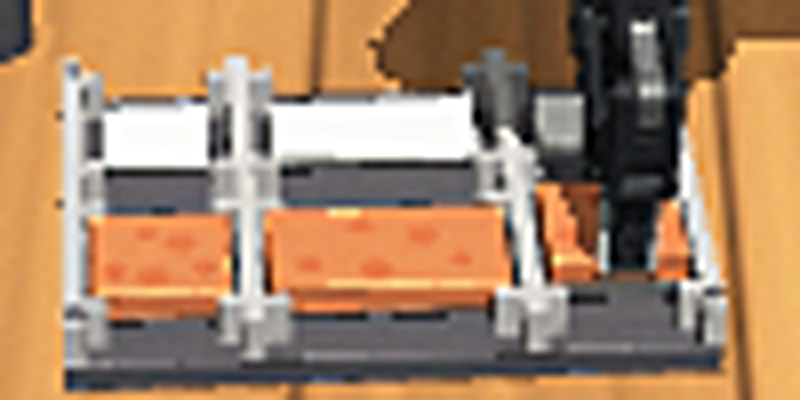

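The two placed tiles are seated, and the third is between its rails (crop 540–690). Lower and press it.

{"api": "servo_tool", "payload": {
  "steps": [
    {"tx":0,"ty":0,"tz":-0.1,"yaw":0,"claw":4.5},
    {"tx":0,"ty":0,"tz":-0.1,"yaw":0,"claw":4.5},
    {"tx":0,"ty":0,"tz":-0.1,"yaw":0,"claw":4.5},
    {"tx":0,"ty":0,"tz":-0.1,"yaw":0,"claw":4.5},
    {"tx":0,"ty":0,"tz":-0.1,"yaw":0,"claw":4.5},
    {"tx":0,"ty":0,"tz":0,"yaw":0,"claw":4.5}
  ]
}}

```text
time_s: 32.3
position: [0.4589, -0.0213, 0.0459]
tool_rot: [[-0.996, -0.086, 0.0], [-0.086, 0.996, -0.0], [-0.0, -0.0, -1.0]]
ft_force: [-1.9, 1.1, 5.7]
grip_width: 0.0495
gripper_force: 63.3
```

{"api": "servo_tool", "payload": {
  "steps": [
    {"tx":0,"ty":0,"tz":-0.1,"yaw":0,"claw":4.5},
    {"tx":0,"ty":0,"tz":-0.1,"yaw":0,"claw":4.5},
    {"tx":0,"ty":0,"tz":-0.1,"yaw":0,"claw":4.5},
    {"tx":0,"ty":0,"tz":-0.1,"yaw":0,"claw":4.5},
    {"tx":0,"ty":0,"tz":0,"yaw":0,"claw":4.5}
  ]
}}

```text
time_s: 32.8
position: [0.4589, -0.0214, 0.0419]
tool_rot: [[-0.996, -0.086, 0.001], [-0.086, 0.996, -0.0], [-0.001, -0.0, -1.0]]
ft_force: [-2.3, 0.1, 6.3]
grip_width: 0.0494
gripper_force: 63.4
```

{"api": "servo_tool", "payload": {
  "steps": [
    {"tx":0,"ty":0,"tz":-0.1,"yaw":0,"claw":4.5},
    {"tx":0,"ty":0,"tz":-0.1,"yaw":0,"claw":4.5},
    {"tx":0,"ty":0,"tz":-0.1,"yaw":0,"claw":4.5},
    {"tx":0,"ty":0,"tz":0,"yaw":0,"claw":4.5}
  ]
}}

```text
time_s: 33.2
position: [0.459, -0.0214, 0.0412]
tool_rot: [[-0.996, -0.087, 0.002], [-0.087, 0.996, -0.001], [-0.002, -0.001, -1.0]]
ft_force: [-10.6, 1.1, 41.1]
grip_width: 0.0492
gripper_force: 67.4
```

{"api": "servo_tool", "payload": {
  "steps": [
    {"tx":0,"ty":0,"tz":0.25,"yaw":0,"claw":4.5},
    {"tx":0,"ty":0,"tz":0,"yaw":0,"claw":6.2},
    {"tx":0,"ty":0,"tz":0,"yaw":0,"claw":6.2},
    {"tx":0,"ty":0,"tz":0,"yaw":0,"claw":6.2},
    {"tx":0,"ty":0,"tz":0,"yaw":0,"claw":6.2},
    {"tx":0,"ty":0,"tz":2,"yaw":0,"claw":6.2},
    {"tx":0,"ty":0,"tz":3,"yaw":0,"claw":6.2},
    {"tx":0,"ty":0,"tz":0,"yaw":0,"claw":0},
    {"tx":0,"ty":0,"tz":0,"yaw":0,"claw":0},
    {"tx":0,"ty":0,"tz":0,"yaw":0,"claw":0},
    {"tx":0,"ty":0,"tz":0,"yaw":0,"claw":0},
    {"tx":0,"ty":0,"tz":0,"yaw":0,"claw":0},
    {"tx":0,"ty":0,"tz":-2,"yaw":0,"claw":0},
    {"tx":0,"ty":0,"tz":-1.2,"yaw":0,"claw":0},
    {"tx":0,"ty":0,"tz":-0.5,"yaw":0,"claw":0},
    {"tx":0,"ty":0,"tz":0,"yaw":0,"claw":0}
  ]
}}

```text
time_s: 34.8
position: [0.4586, -0.0212, 0.0534]
tool_rot: [[-0.996, -0.086, -0.002], [-0.086, 0.996, 0.0], [0.001, 0.001, -1.0]]
ft_force: [-0.7, -0.2, -0.5]
grip_width: 0.0001
gripper_force: 0.0
```

{"api": "servo_tool", "payload": {
  "steps": [
    {"tx":0,"ty":0,"tz":-0.2,"yaw":0,"claw":0},
    {"tx":0,"ty":0,"tz":-0.2,"yaw":0,"claw":0},
    {"tx":0,"ty":0,"tz":-0.1,"yaw":0,"claw":0},
    {"tx":0,"ty":0,"tz":0,"yaw":0,"claw":0}
  ]
}}

```text
time_s: 35.2
position: [0.4589, -0.0213, 0.0491]
tool_rot: [[-0.996, -0.086, 0.0], [-0.086, 0.996, -0.0], [-0.0, -0.0, -1.0]]
ft_force: [-0.2, 0.7, 0.8]
grip_width: 0.0001
gripper_force: 0.0
```

{"api": "servo_tool", "payload": {
  "steps": [
    {"tx":0,"ty":0,"tz":-0.15,"yaw":0,"claw":0},
    {"tx":0,"ty":0,"tz":-0.1,"yaw":0,"claw":0},
    {"tx":0,"ty":0,"tz":0,"yaw":0,"claw":0}
  ]
}}

```text
time_s: 35.5
position: [0.459, -0.0213, 0.0487]
tool_rot: [[-0.996, -0.087, 0.002], [-0.087, 0.996, -0.001], [-0.002, -0.001, -1.0]]
ft_force: [-8.0, 1.6, 32.2]
grip_width: 0.0002
gripper_force: 16.0
```

Flush. Last is the square tile at (492,341.5), turned about 11°.

{"api": "servo_tool", "payload": {
  "steps": [
    {"tx":0,"ty":0,"tz":2,"yaw":0,"claw":0},
    {"tx":0,"ty":0,"tz":3,"yaw":0,"claw":7},
    {"tx":0.3,"ty":2,"tz":3,"yaw":1,"claw":7},
    {"tx":0.4,"ty":4,"tz":0,"yaw":1,"claw":7},
    {"tx":0.4,"ty":4,"tz":0,"yaw":1,"claw":7},
    {"tx":0.4,"ty":4,"tz":0,"yaw":1,"claw":7},
    {"tx":0.4,"ty":4,"tz":0,"yaw":1,"claw":7},
    {"tx":0.4,"ty":4,"tz":0,"yaw":1,"claw":7},
    {"tx":0.4,"ty":4,"tz":0,"yaw":0,"claw":7},
    {"tx":0.4,"ty":4,"tz":0,"yaw":0,"claw":7},
    {"tx":0.2,"ty":4,"tz":0,"yaw":0,"claw":7},
    {"tx":0,"ty":2.3,"tz":0,"yaw":0,"claw":7},
    {"tx":0,"ty":0,"tz":-2,"yaw":0,"claw":7},
    {"tx":0,"ty":0,"tz":-3,"yaw":0,"claw":7},
    {"tx":0,"ty":0,"tz":0,"yaw":0,"claw":7},
    {"tx":0,"ty":0,"tz":0,"yaw":0,"claw":7}
  ]
}}

```text
time_s: 37.1
position: [0.4919, 0.3417, 0.0769]
tool_rot: [[-0.982, -0.19, -0.0], [-0.19, 0.982, -0.0], [0.0, -0.0, -1.0]]
ft_force: [0.1, -0.2, 0.9]
grip_width: 0.0697
gripper_force: 0.0
```

Run:
```python
from cen import *
t,_=snap("top","t10"); cens(t); s,_=snap("side","s10")
for q in tiles("side",s): print(*q)
o=env.observe();print(o["position"],np.degrees(np.arctan2(o["tool_rot"][1,1],o["tool_rot"][0,1])))
cv2.imwrite("pics/c12.png",cv2.resize(cv2.cvtColor(s[245:310,325:405],cv2.COLOR_RGB2BGR),(720,585),interpolation=cv2.INTER_CUBIC))
```

```text
[232.2 152.8] 271 [709.7 336.7] pca -164.5
[342.3 177.5] 293 [627.4  -8.2] pca 97.7
[345.2 204.4] 501 [543.3 -15.9] pca -174.6
[348.5 231.4] 257 [459.1 -25. ] pca 124.9
[366. 287.] 495.4 349.8 62.2 54.3 -79.3
[277. 280.] 713.2 332.7 76.3 68.2 -74.0
[320. 198.] 630.6 -20.6 64.1 51.8 -87.1
[343. 197.] 561.2 -28.1 63.8 58.1 -88.2
[326. 145.] 629.6 -344.8 96.4 49.3 -39.6
[335. 138.] 596.4 -404.1 95.2 45.7 -29.7
[607. 122.] -388.9 -543.7 471.5 136.2 62.3
[245.  89.] 1008.3 -821.3 131.1 75.4 1.4
[182.  84.] 1270.9 -877.7 227.2 205.7 31.9
[315.  75.] 723.2 -1015.1 300.2 208.4 1.3
[244.  69.] 1054.8 -1079.9 138.4 90.5 1.4
[328.  58.] 662.4 -1230.7 168.9 113.1 1.2
[0.49253843 0.34186359 0.07800724] 100.94585388733839
```

View pics/c12.png

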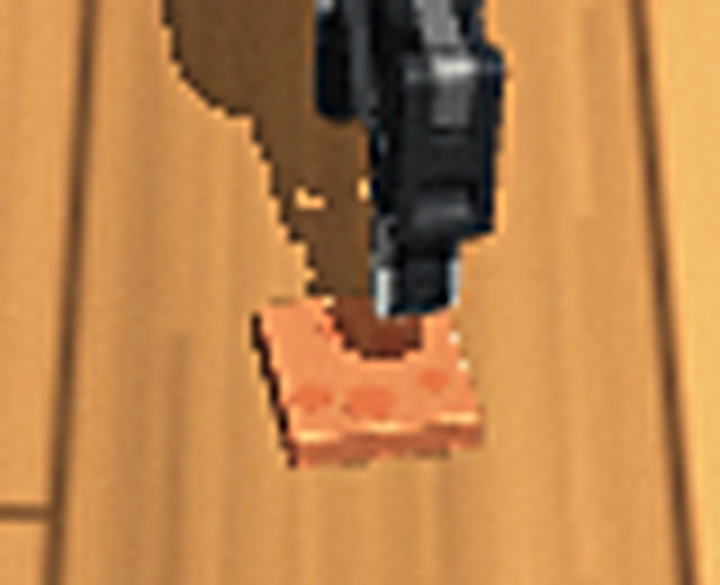

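The last tile is still in place (crop 255–480), with the fingers above and around it. Grip it.

{"api": "servo_tool", "payload": {
  "steps": [
    {"tx":0,"ty":0,"tz":-2.5,"yaw":0,"claw":7},
    {"tx":0,"ty":0,"tz":-2,"yaw":0,"claw":7},
    {"tx":0,"ty":0,"tz":-1,"yaw":0,"claw":7},
    {"tx":0,"ty":0,"tz":0,"yaw":0,"claw":7},
    {"tx":0,"ty":0,"tz":0,"yaw":0,"claw":4.5},
    {"tx":0,"ty":0,"tz":0,"yaw":0,"claw":4.5},
    {"tx":0,"ty":0,"tz":0,"yaw":0,"claw":4.5},
    {"tx":0,"ty":0,"tz":0,"yaw":0,"claw":4.5},
    {"tx":0,"ty":0,"tz":0,"yaw":0,"claw":4.5},
    {"tx":0,"ty":0,"tz":0,"yaw":0,"claw":4.5},
    {"tx":0,"ty":0,"tz":0,"yaw":0,"claw":4.5}
  ]
}}

```text
time_s: 38.3
position: [0.4926, 0.342, 0.0234]
tool_rot: [[-0.982, -0.19, 0.003], [-0.19, 0.982, 0.001], [-0.003, 0.001, -1.0]]
ft_force: [-0.0, -0.9, 5.4]
grip_width: 0.0496
gripper_force: 62.2
```

{"api": "servo_tool", "payload": {
  "steps": [
    {"tx":0,"ty":0,"tz":1,"yaw":0,"claw":4.5},
    {"tx":0,"ty":0,"tz":3,"yaw":0,"claw":4.5},
    {"tx":0,"ty":0,"tz":3,"yaw":0,"claw":4.5},
    {"tx":0,"ty":-3,"tz":0,"yaw":0,"claw":4.5},
    {"tx":-0.3,"ty":-4,"tz":0,"yaw":-1,"claw":4.5},
    {"tx":-0.3,"ty":-4,"tz":0,"yaw":-1,"claw":4.5},
    {"tx":-0.3,"ty":-4,"tz":0,"yaw":-1,"claw":4.5},
    {"tx":-0.3,"ty":-4,"tz":0,"yaw":-1,"claw":4.5},
    {"tx":-0.3,"ty":-4,"tz":0,"yaw":-1,"claw":4.5},
    {"tx":-0.3,"ty":-4,"tz":0,"yaw":-1,"claw":4.5},
    {"tx":-0.3,"ty":-4,"tz":0,"yaw":0,"claw":4.5},
    {"tx":-0.3,"ty":-4,"tz":0,"yaw":0,"claw":4.5},
    {"tx":-0.2,"ty":-4,"tz":0,"yaw":0,"claw":4.5},
    {"tx":0,"ty":-4,"tz":0,"yaw":0,"claw":4.5},
    {"tx":0,"ty":-2.4,"tz":0,"yaw":0,"claw":4.5},
    {"tx":0,"ty":0,"tz":0,"yaw":0,"claw":4.5},
    {"tx":0,"ty":0,"tz":0,"yaw":0,"claw":4.5}
  ]
}}

```text
time_s: 40.0
position: [0.4658, -0.1124, 0.0921]
tool_rot: [[-0.996, -0.085, 0.001], [-0.085, 0.996, -0.0], [-0.001, -0.0, -1.0]]
ft_force: [0.3, 0.1, -1.6]
grip_width: 0.0496
gripper_force: 62.8
```

Run:
```python
from cen import *
t,_=snap("top","t11"); cens(t)
o=env.observe();print(o["position"],np.degrees(np.arctan2(o["tool_rot"][1,1],o["tool_rot"][0,1])),o["grip_width"],o["gripper_force"])
```

```text
[232.1 152.8] 273 [709.8 336.9] pca -163.5
[342.3 177.5] 293 [627.4  -8.2] pca 97.7
[345.1 204.5] 505 [543.  -15.7] pca -175.8
[348.  231.6] 292 [458.6 -23.5] pca 96.4
[ 0.46576715 -0.11176354  0.09201292] 94.96665246149013 0.049596202000721845 62.76849031448364
```

{"api": "servo_tool", "payload": {
  "steps": [
    {"tx":0.1,"ty":0,"tz":-1.5,"yaw":0,"claw":4.5},
    {"tx":0,"ty":0,"tz":-1.5,"yaw":0,"claw":4.5},
    {"tx":0,"ty":0,"tz":-0.8,"yaw":0,"claw":4.5},
    {"tx":0,"ty":0,"tz":-0.3,"yaw":0,"claw":4.5},
    {"tx":0,"ty":0,"tz":0,"yaw":0,"claw":4.5},
    {"tx":0,"ty":0,"tz":0,"yaw":0,"claw":4.5}
  ]
}}

```text
time_s: 40.65
position: [0.4671, -0.1122, 0.051]
tool_rot: [[-0.996, -0.087, 0.001], [-0.087, 0.996, -0.0], [-0.001, -0.0, -1.0]]
ft_force: [0.1, -0.0, -1.3]
grip_width: 0.0498
gripper_force: 62.7
```

Run:
```python
from h import *
s,_=snap("side","s11")
cv2.imwrite("pics/c13.png",cv2.resize(cv2.cvtColor(s[155:215,300:400],cv2.COLOR_RGB2BGR),(800,480),interpolation=cv2.INTER_CUBIC))
```

```text
(no output)
```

View pics/c13.png

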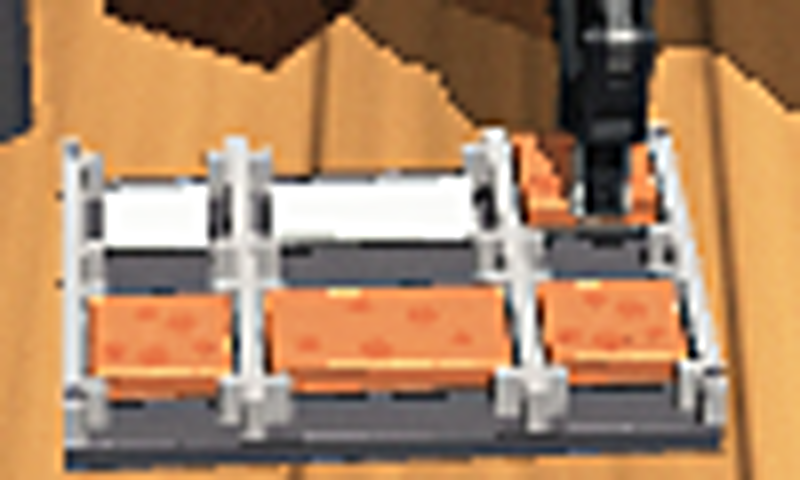

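All three placed tiles are seated, and the fourth is between its rails (crop 515–660). Press it.

{"api": "servo_tool", "payload": {
  "steps": [
    {"tx":0,"ty":0,"tz":-0.1,"yaw":0,"claw":4.5},
    {"tx":0,"ty":0,"tz":-0.1,"yaw":0,"claw":4.5},
    {"tx":0,"ty":0,"tz":-0.1,"yaw":0,"claw":4.5},
    {"tx":0,"ty":0,"tz":-0.1,"yaw":0,"claw":4.5},
    {"tx":0,"ty":0,"tz":-0.1,"yaw":0,"claw":4.5},
    {"tx":0,"ty":0,"tz":0,"yaw":0,"claw":4.5}
  ]
}}

```text
time_s: 41.3
position: [0.4669, -0.1124, 0.046]
tool_rot: [[-0.996, -0.086, 0.001], [-0.086, 0.996, -0.0], [-0.001, -0.0, -1.0]]
ft_force: [-1.7, 0.5, 5.5]
grip_width: 0.0494
gripper_force: 63.6
```

{"api": "servo_tool", "payload": {
  "steps": [
    {"tx":0,"ty":0,"tz":-0.1,"yaw":0,"claw":4.5},
    {"tx":0,"ty":0,"tz":-0.1,"yaw":0,"claw":4.5},
    {"tx":0,"ty":0,"tz":-0.1,"yaw":0,"claw":4.5},
    {"tx":0,"ty":0,"tz":-0.1,"yaw":0,"claw":4.5},
    {"tx":0,"ty":0,"tz":0,"yaw":0,"claw":4.5}
  ]
}}

```text
time_s: 41.8
position: [0.4669, -0.1124, 0.042]
tool_rot: [[-0.996, -0.086, 0.001], [-0.086, 0.996, -0.0], [-0.001, -0.0, -1.0]]
ft_force: [-1.2, 0.3, 6.8]
grip_width: 0.0496
gripper_force: 63.6
```

{"api": "servo_tool", "payload": {
  "steps": [
    {"tx":0,"ty":0,"tz":-0.1,"yaw":0,"claw":4.5},
    {"tx":0,"ty":0,"tz":-0.1,"yaw":0,"claw":4.5},
    {"tx":0,"ty":0,"tz":0,"yaw":0,"claw":4.5}
  ]
}}

```text
time_s: 42.1
position: [0.467, -0.1124, 0.0411]
tool_rot: [[-0.996, -0.087, 0.001], [-0.087, 0.996, -0.001], [-0.001, -0.001, -1.0]]
ft_force: [-5.8, 2.1, 21.4]
grip_width: 0.0496
gripper_force: 65.3
```

Release and press from above.

{"api": "servo_tool", "payload": {
  "steps": [
    {"tx":0,"ty":0,"tz":0.15,"yaw":0,"claw":4.5},
    {"tx":0,"ty":0,"tz":0,"yaw":0,"claw":6.2},
    {"tx":0,"ty":0,"tz":0,"yaw":0,"claw":6.2},
    {"tx":0,"ty":0,"tz":0,"yaw":0,"claw":6.2},
    {"tx":0,"ty":0,"tz":0,"yaw":0,"claw":6.2},
    {"tx":0,"ty":0,"tz":2,"yaw":0,"claw":6.2},
    {"tx":0,"ty":0,"tz":3,"yaw":0,"claw":6.2},
    {"tx":0,"ty":0,"tz":0,"yaw":0,"claw":0},
    {"tx":0,"ty":0,"tz":0,"yaw":0,"claw":0},
    {"tx":0,"ty":0,"tz":0,"yaw":0,"claw":0},
    {"tx":0,"ty":0,"tz":0,"yaw":0,"claw":0},
    {"tx":0,"ty":0,"tz":0,"yaw":0,"claw":0},
    {"tx":0,"ty":0,"tz":-2,"yaw":0,"claw":0},
    {"tx":0,"ty":0,"tz":-1.2,"yaw":0,"claw":0},
    {"tx":0,"ty":0,"tz":-0.5,"yaw":0,"claw":0},
    {"tx":0,"ty":0,"tz":0,"yaw":0,"claw":0}
  ]
}}

```text
time_s: 43.7
position: [0.4666, -0.1122, 0.0534]
tool_rot: [[-0.996, -0.087, -0.001], [-0.087, 0.996, 0.001], [0.001, 0.001, -1.0]]
ft_force: [-1.1, -0.3, 0.5]
grip_width: -0.0003
gripper_force: 0.0
```

{"api": "servo_tool", "payload": {
  "steps": [
    {"tx":0,"ty":0,"tz":-0.2,"yaw":0,"claw":0},
    {"tx":0,"ty":0,"tz":-0.2,"yaw":0,"claw":0},
    {"tx":0,"ty":0,"tz":-0.2,"yaw":0,"claw":0},
    {"tx":0,"ty":0,"tz":0,"yaw":0,"claw":0}
  ]
}}

```text
time_s: 44.1
position: [0.467, -0.1124, 0.0489]
tool_rot: [[-0.996, -0.087, 0.001], [-0.087, 0.996, -0.001], [-0.001, -0.001, -1.0]]
ft_force: [-2.5, 1.0, 10.6]
grip_width: -0.0001
gripper_force: 5.3
```

{"api": "servo_tool", "payload": {
  "steps": [
    {"tx":0,"ty":0,"tz":-0.15,"yaw":0,"claw":0},
    {"tx":0,"ty":0,"tz":0,"yaw":0,"claw":0}
  ]
}}

```text
time_s: 44.3
position: [0.4671, -0.1124, 0.0487]
tool_rot: [[-0.996, -0.087, 0.002], [-0.087, 0.996, -0.001], [-0.002, -0.002, -1.0]]
ft_force: [-8.0, 2.3, 27.2]
grip_width: 0.0001
gripper_force: 14.1
```

{"api": "servo_tool", "payload": {
  "steps": [
    {"tx":0,"ty":0,"tz":2,"yaw":0,"claw":0},
    {"tx":0,"ty":0,"tz":4,"yaw":0,"claw":0},
    {"tx":0,"ty":0,"tz":4,"yaw":0,"claw":0},
    {"tx":0,"ty":0,"tz":4,"yaw":0,"claw":0},
    {"tx":-1,"ty":4,"tz":2,"yaw":0,"claw":0},
    {"tx":-1,"ty":4,"tz":0,"yaw":0,"claw":0},
    {"tx":-2,"ty":4,"tz":0,"yaw":0,"claw":0},
    {"tx":-2,"ty":4,"tz":0,"yaw":0,"claw":0},
    {"tx":-2,"ty":4,"tz":0,"yaw":0,"claw":0},
    {"tx":-2,"ty":4,"tz":0,"yaw":0,"claw":0},
    {"tx":-2,"ty":4,"tz":0,"yaw":0,"claw":0},
    {"tx":-2,"ty":4,"tz":0,"yaw":0,"claw":0},
    {"tx":0,"ty":4,"tz":0,"yaw":0,"claw":0},
    {"tx":0,"ty":4,"tz":0,"yaw":0,"claw":0},
    {"tx":0,"ty":0,"tz":0,"yaw":0,"claw":0},
    {"tx":0,"ty":0,"tz":0,"yaw":0,"claw":0}
  ]
}}

```text
time_s: 45.9
position: [0.3264, 0.288, 0.2063]
tool_rot: [[-0.996, -0.088, -0.0], [-0.088, 0.996, -0.0], [0.0, -0.0, -1.0]]
ft_force: [-1.8, 0.3, -0.8]
grip_width: -0.0001
gripper_force: 0.0
```

Run:
```python
from cen import *
t,dp=snap("top","t12"); s,_=snap("side","s12"); cens(t)
k,d,M=K("top"); yy,xx=np.mgrid[0:400,0:640]
u=cv2.undistortPoints(np.float64(np.c_[xx.ravel(),yy.ravel()]).reshape(-1,1,2),k,d)[:,0]
W=((np.c_[u,np.ones(len(u))]*dp.reshape(-1,1))@M[:3,:3].T+M[:3,3])*1000
ex=np.array([.9962,.0872]);ey=np.array([-.0872,.9962])
for c,L in(((542.2,-13.6),40),((626.2,-6.2),22),((458.9,-21.2),22),((466.9,-112.4),22)):
    e=W[:,:2]-c;a=e@ex;b=e@ey;m=(abs(a)<L)&(abs(b)<22); A=np.c_[a[m],b[m],np.ones(m.sum())]
    f=np.linalg.lstsq(A,W[m,2],rcond=None)[0]; print(c,m.sum(),"z",f[2].round(2),"slope deg",np.degrees(f[:2]).round(2))
b=lambda a:cv2.resize(cv2.cvtColor(a,cv2.COLOR_RGB2BGR),(400,500),interpolation=cv2.INTER_CUBIC)
cv2.imwrite("pics/c14.png",np.hstack([b(t[130:280,320:480]),b(s[110:230,295:391])]))
```

```text
[232.1 152.8] 272 [709.9 336.8] pca -162.6
[343. 177.] 286 [628.8 -10.3] pca 107.2
[345.1 204.5] 505 [543.  -15.7] pca -175.8
[377.3 228.5] 287 [ 466.9 -114.8] pca 45.1
[348.  231.6] 292 [458.6 -23.3] pca 118.9
(542.2, -13.6) 372 z 30.16 slope deg [-0.09 -0.12]
(626.2, -6.2) 200 z 30.41 slope deg [-0.07  1.35]
(458.9, -21.2) 211 z 30.09 slope deg [-0.96  1.49]
(466.9, -112.4) 206 z 29.65 slope deg [-2.21  0.1 ]
```

View pics/c14.png

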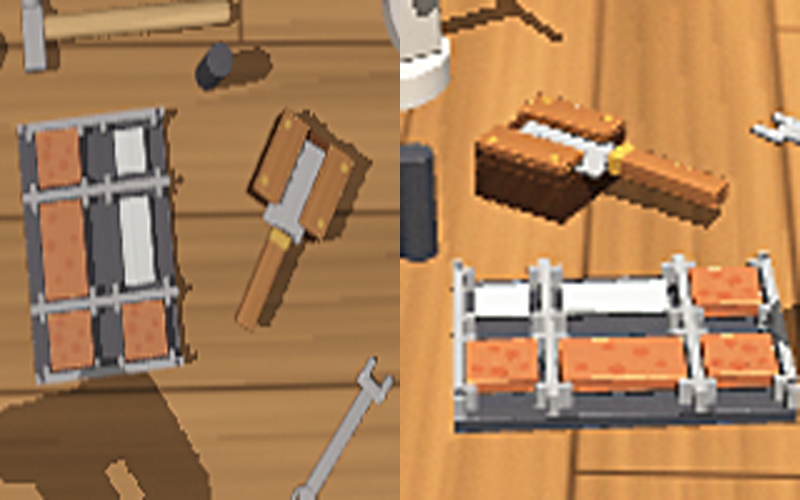

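All four tiles look seated and the scraper is home in the slot: top crop tiles (60,155), (65,248), (70,342) and (145,330). The far tile's centroid shifted about 2 mm, so I'll average depth frames to check that all four are level.

Run:
```python
from cen import *
D=[];
for i in range(16): t,dp=env.get_image("top"); D.append(np.where(dp>0,dp,np.nan))
cens(t); dp=np.nanmean(D,0)
k,d,M=K("top"); yy,xx=np.mgrid[0:400,0:640]
u=cv2.undistortPoints(np.float64(np.c_[xx.ravel(),yy.ravel()]).reshape(-1,1,2),k,d)[:,0]
W=((np.c_[u,np.ones(len(u))]*dp.reshape(-1,1))@M[:3,:3].T+M[:3,3])*1000
ex=np.array([.9962,.0872]);ey=np.array([-.0872,.9962])
for c,L in(((542.2,-13.6),40),((626.5,-7.5),20),((458.9,-21.2),20),((466.9,-112.4),20)):
    e=W[:,:2]-c;a=e@ex;b=e@ey;m=(abs(a)<L)&(abs(b)<20)&np.isfinite(W[:,2]); A=np.c_[a[m],b[m],np.ones(m.sum())]
    f=np.linalg.lstsq(A,W[m,2],rcond=None)[0]; print(c,m.sum(),"z",f[2].round(2),"slope deg",np.degrees(f[:2]).round(2),"corner dz",(abs(f[0])*L+abs(f[1])*20).round(2))
```

```text
[232.2 152.8] 270 [709.9 336.6] pca -163.6
[343. 177.] 286 [628.8 -10.3] pca 107.2
[345.1 204.5] 504 [542.9 -15.6] pca -175.6
[377.3 228.5] 287 [ 466.9 -114.8] pca 45.1
[348.  231.6] 293 [458.5 -23.4] pca 109.1
(542.2, -13.6) 337 z 30.12 slope deg [-0.13 -0.17] corner dz 0.15
(626.5, -7.5) 167 z 30.13 slope deg [-0.04  0.16] corner dz 0.07
(458.9, -21.2) 170 z 30.36 slope deg [-0.01  0.34] corner dz 0.12
(466.9, -112.4) 169 z 30.22 slope deg [-0.13  0.32] corner dz 0.16
```

All four tiles are level to within 0.35° with tops at 30 mm, and the robot is clear. Handing in.

```bash
python3 -c "
from rig import env
print(env.close_job())"
```

```text
the job is handed in; nothing more can be done
None
```

Job handed in: the scraper blade is fully in the holder slot, and all four tiles on the bench (one long, three square) measured level and flush in their own nests.

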